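# Hang the loaded pan under the dial scale

### The job

Weigh the batch of bolts: lift the metal pan with the three bolts in it by its orange grip and hook it into the ring below the hanging dial scale. Let the load down onto the scale gently, with no drop or jerk, and let go only once the scale carries it, so that pan and bolts hang free and still from the scale. Keep all the bolts in the pan and leave the tin, the tape roll and the steel hub where they are.

Things in the scene. Friction and masses are not known exactly. Their poses are not given: they have to be found in the camera images.
- stand: fixed bench stand: grey base plate 180x180x12 mm, post 380 mm high 140 mm behind the origin, an arm to the front at 360 mm height that ends in two small upturned prongs (a cradle). Origin on the bench straight under the cradle; x points back from the cradle to the post, z up. The space in front of the cradle (-x) is open. The cradle carries the scale's hanger bar 345 mm above the bench.
- scale: blue round dial scale, 75 mm diameter, 28 mm thick (x), dial and red needle on its front (-x), hanging loosely in the stand's cradle by a wide wire hanger; it can swing, and an upward push over 3 N lifts it. Mass 0.35 kg. Origin: middle of the hanger bar (the top); y along that bar, z up; housing from 22 to 98 mm below the origin.
- rod_mouth (a point): foot of the scale, 105 mm under its origin. From it hang, straight down, a collar and a brass link with a ring of 5 mm wire in the scale's y-z plane, opening 34 mm wide, 28 high (22 at 10 mm off the middle). The link's length varies and is not reported: the top of the ring's bottom bar (hook seat) lies 49 to 85 mm below this point when unloaded; find it by eye or touch.
- scale_rod (a joint): travel of the sprung rod (with link and ring) out of the scale in m: 0 unloaded, grows downward, stop at 0.05; the needle turns with it. Spring 150 N/m, hardly preloaded (65 mm per kg), lightly damped: a load let go suddenly bounces. The weight is unknown: pan and bolts together 0.2 to 0.5 kg, which pulls the rod out 12 to 33 mm.
- pan: open square aluminium pan 120x120x30 mm, 3 mm walls, standing on the bench with three bolts in it, mass 0.11 to 0.23 kg empty. Origin at the underside of its floor's middle, z up, -x toward its orange grip. A wire bail (4.4 mm) rises from the middles of its two y sides to an apex 78 mm above the origin and ends in a hook.
- pan_hook (a point): inner crown of the pan's hook, the point that comes to rest on the bottom bar of the scale's ring: straight above the pan's origin, 103.5 mm high. The hook is 5 mm wire in the pan's x-z plane: shank 8 mm to the -x side, crown top 108.5 mm high, free tip 9 mm to the +x side, ending 89.5 mm high, so it enters the ring moving along +x, tip first. Axes as the pan's.
- pan_grip (a point): grasp point in the orange grip, 95 mm to -x of the pan's origin and 34 mm above its underside. The grip is an upright plate 12 mm thick (y), 30 mm high (18 to 48 mm above the underside), and stands out 55 mm from the pan's front wall, from 60 to 115 mm to -x of the origin. Axes as the pan's.
- bolt_0: loose steel hex bolt with a nut, 22x68x19 mm, lying in the pan near its grip side; origin at the underside of its middle. 0.036 to 0.09 kg.
- bolt_1: loose small steel hex bolt with a nut, 18x57x16 mm, lying in the middle of the pan; origin at the underside of its middle. 0.036 to 0.09 kg.
- bolt_2: loose steel hex bolt with a nut, 22x68x19 mm, lying in the pan on the side away from the grip; origin at the underside of its middle. 0.036 to 0.09 kg.
- grease_tin: bystander: yellow round tin with a grey lid, 70 mm diameter, 46 mm high, origin under its middle.
- tape_roll: bystander: roll of grey tape lying flat, 99 mm diameter, 48 mm high, origin under its middle.
- hub: bystander: grey steel flanged hub, 66 mm diameter, 38 mm high, origin under its middle.
Not all that is in view belongs to the job. There is more than one size of the scale; the job needs the larger.

How it is judged:
By the outcome, as a careful person would: the job done as asked, in the order asked, and still so for the second after the job is handed in, with the robot touching nothing.
It also fails if it takes over 64 s, if anything falls off the work surface, if the arm or the gripper's body presses on something with over 40 N, if the wrist force passes 120 N, or if a joint passes its speed limit or range.

### The arm

A 7-joint arm with a two-finger parallel gripper is mounted at the origin on a cart in front of the work surface, level with it; the furniture and walls round the work are solid. World frame = base frame: x ahead of the robot, y to its left, z up, the work surface at z = 0. Lengths are in m, angles in degrees, forces in N, time in s.
With the tool pointing down it reaches from about 0.4 to 0.85 m from the base axis. Payload 6.9 kg.
Tool frame: the origin (TCP) lies midway between the tips of the shut fingers; the grasp point (between the pads) lies 19 mm behind it; z points along the fingers, y is the direction in which the jaws open and shut (so a half turn about z gives the same grasp; the last joint's range is limited). The gripper opens to 85 mm and grips with 20 to 120 N. Pads are 22 mm wide; open, the fingers measure 114 mm over their backs; the gripper's body (76 mm by 85 mm) begins 54 mm behind the grasp point. The pads swing forward as they close: fully open they stand 13 mm farther back than shut.
Start: joints at [78.295, 29.078, -13.613, 85.955, 7.202, 65.827, -8.869], TCP at [0.191, -0.595, 0.231] pointing down, gripper open.
Joint ranges: [-176.47, 176.47], [-13.61, 117.27], [-81.72, 77.17], [0.22, 143.17], [-87.28, 267.28], [10, 112.55], [-165.47, 165.47]. Speed limits (degrees/s): [136.94, 136.94, 180, 180, 180, 180, 180].

### API

Orientations are given as [roll, pitch, yaw] about the fixed x, y, z axes, in that order (R = Rz(yaw) Ry(pitch) Rx(roll)).
In Python, from rig import telemetry, optics, r gives the robot as it stands.
- The arm moves only by the shell command python3 -m handwheel 'ROWS' [FORCE]. ROWS is JSON, a list of rows, each an object of numbers: "gripper": the closure, from -1 (fully open) to 1 (shut), so that 0 is half open; "tx", "ty", "tz": the shift along the tool's x, y, z in m; "roll": the turn about the tool's z in degrees. In form: [{"gripper": .., "tx": .., "ty": .., "tz": .., "roll": ..}, ...]. A call has 1 to 20 rows; each row is the pose to reach, as a shift and turn from the pose commanded when the call began, along the tool's axes at that moment; what a row does not reach only later rows make up. A row lasts 1/12 s, in which the tool goes at most 41.7 mm and 7.16 degrees, less where a joint would pass 70% of its speed; a pose out of reach is approached as far as the arm can. A call with a gripper value outside its range is refused whole. The fingers move at their own pace and stop on an object; FORCE is the grip in N (left out, the last holds). Time passes only in rows, so rows that repeat a pose let the fingers close. It gives the time, the measured TCP pose, the force and the opening at its end, in the units of the state.
- telemetry.read_state(): the state, without advancing time (a new reading comes with each control period).
- optics.read_camera(name): name is "side" or "top"; returns the picture (480x640x3 uint8, red, green, blue); there is no depth.
- optics.camera_info(name): a dict with "intrinsics" (3x3 intrinsics, pixels), "pose" (4x4, takes a point from camera to world coordinates). Camera axes: x right, y down, z forward; pixel columns grow to the right and rows downward; lengths in m; the calibration is good to about 2 mm. A picture is of the moment at which its call begins. camera_info takes no time and is no camera call.
- r.hand_in(): hands the job in, once; it reports no verdict.
The state is a dict: "time": time; "joints": joint angles; "joint_vel": joint speeds; "tau": joint torques, N m; "tcp_pos": TCP position; "orientation": TCP orientation; "force": force on the tool from outside, world axes, zero at the start; "ft_torque": the same for the moment, N m; "finger_gap": opening from 0.0 (shut) to 1.0 (fully open).
Only numpy, scipy, OpenCV 4.12 (cv2) and the standard library are available. Lean on these libraries where they do the work, as an engineer would, in place of code of your own. Each camera call takes 0.05 s, during which the arm holds its last target.

## Working session

There is one attempt and no reset: what is moved stays moved. The work goes in short steps, Python scripts to look and compute and a shell command to move; the robot and the scene stay as the last step left them, time stands still between calls to the robot, and variables do not carry over. Pictures are saved under pics/ and viewed, and the job is handed in when it is done.

```bash
ls; mkdir -p pics
python3 - <<'E'
from rig import telemetry, optics, r
import cv2
s=telemetry.read_state(); print(s)
for n in ("side","top"):
    im=optics.read_camera(n); cv2.imwrite(f"pics/{n}0.png",im[:,:,::-1]); i=optics.camera_info(n); print(n,i)
E
```

```text
pics
{'time': 0.0, 'joints': array([ 78.2952928 ,  29.12599083, -13.60845221,  86.00702254,
         7.20212146,  65.82749817,  -8.87012546]), 'joint_vel': array([-0.04117439, -0.11748295,  0.11135137, -0.02714791,  0.05637451,
       -0.01923425,  0.01111855]), 'tau': array([ 6.91760488e-04, -6.20595574e+01, -2.18713358e+00, -2.49647534e+01,
        1.24988408e-02,  1.20161366e-02, -1.27090411e-05]), 'tcp_pos': array([ 0.19030296, -0.59480713,  0.2304345 ]), 'orientation': array([-1.79898299e+02,  2.17664276e-03,  1.77488807e+01]), 'force': array([ 0.5894319 , -1.04626836,  0.5937677 ]), 'ft_torque': array([-0.00319299, -0.02499641,  0.00570384]), 'finger_gap': 0.9982201389246842}
side {'intrinsics': array([[622.92917004,   0.        , 325.69481155],
       [  0.        , 622.92917004, 236.78683607],
       [  0.        ,   0.        ,   1.        ]]), 'pose': array([[ 0.99915509, -0.001781  ,  0.04106021,  0.5426636 ],
       [-0.03390972, -0.60021267,  0.79912132, -1.36487279],
       [ 0.02322163, -0.79983847, -0.59976593,  1.23624137],
       [ 0.        ,  0.        ,  0.        ,  1.        ]])}
top {'intrinsics': array([[544.785173  ,   0.        , 322.01813655],
       [  0.        , 544.785173  , 242.84781049],
       [  0.        ,   0.        ,   1.        ]]), 'pose': array([[-0.00277713, -0.99099093,  0.1339002 ,  0.37877465],
       [-0.99994118,  0.00415585,  0.01001826, -0.00622132],
       [-0.01048447, -0.13386451, -0.99094418,  1.677959  ],
       [ 0.        ,  0.        ,  0.        ,  1.        ]])}
```

View pics/side0.png

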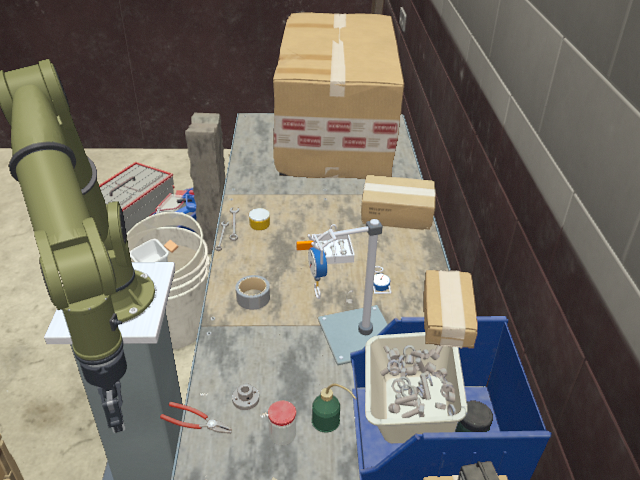

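View pics/top0.png

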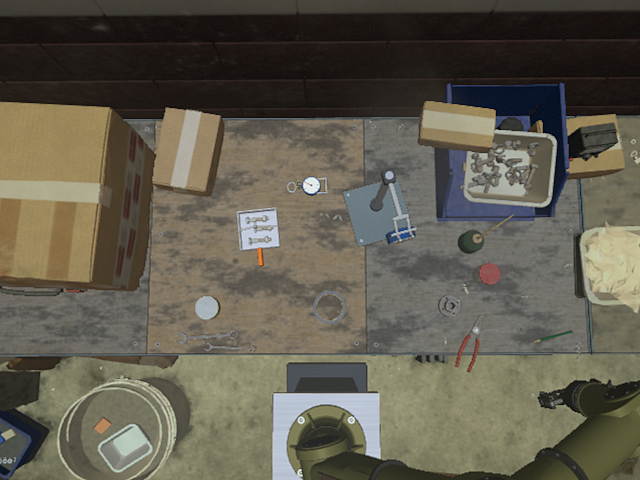

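The hanging blue scale is at side (318,262) and top (400,235). A second, smaller scale lies flat on the bench at side (381,282) and top (312,186). The pan with the orange grip is at top (258,230). The task calls for the larger, hanging scale, so I'll confirm that in enlarged crops.

Run:
```python
import cv2
a=cv2.imread("pics/side0.png"); b=cv2.imread("pics/top0.png")
cv2.imwrite("pics/s0c.png",cv2.resize(a[200:350,270:420],None,fx=4,fy=4,interpolation=cv2.INTER_CUBIC))
cv2.imwrite("pics/t0c.png",cv2.resize(b[150:290,220:420],None,fx=4,fy=4,interpolation=cv2.INTER_CUBIC))
```

```text
(no output)
```

View pics/s0c.png

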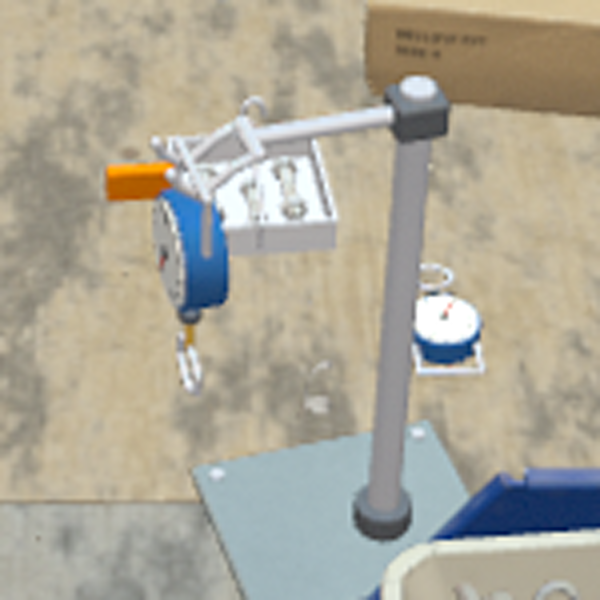

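View pics/t0c.png

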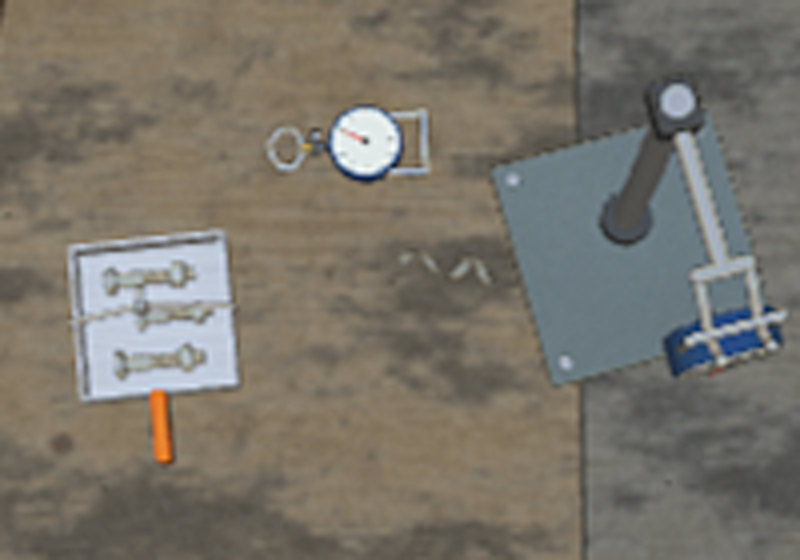

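The hanging scale has the red-needle dial, hanger, brass link and ring, and it is the larger. The one lying flat is smaller. Next I'll fit the stand, pan and ring poses.

```bash
cat > h.py <<'E'
import numpy as np
from rig import telemetry, optics, r
from scipy.optimize import least_squares
C={n:optics.camera_info(n) for n in("side","top")}
def proj(n,p):
    T=np.linalg.inv(C[n]["pose"]); q=(T[:3,:3]@np.atleast_2d(p).T).T+T[:3,3]
    u=(C[n]["intrinsics"]@q.T).T; return u[:,:2]/u[:,2:]
def ray(n,uv,z):
    d=C[n]["pose"][:3,:3]@np.linalg.inv(C[n]["intrinsics"])@np.array([*uv,1]); o=C[n]["pose"][:3,3]
    return o+d*(z-o[2])/d[2]
def tri(obs,x0=(.5,0,.2)):
    s=least_squares(lambda p:np.concatenate([(proj(n,p)[0]-uv) for n,uv in obs]),x0); return s.x,np.abs(s.fun).max()
def fitpose(obs,x0):
    f=lambda q:np.concatenate([proj(n,np.array([q[0]+np.cos(q[2])*p[0]-np.sin(q[2])*p[1],q[1]+np.sin(q[2])*p[0]+np.cos(q[2])*p[1],p[2]]))[0]-uv for n,uv,p in obs])
    s=least_squares(f,x0,loss='soft_l1'); return s.x,f(s.x).reshape(-1,2)
def world(q,p): 
    return np.array([q[0]+np.cos(q[2])*p[0]-np.sin(q[2])*p[1],q[1]+np.sin(q[2])*p[0]+np.cos(q[2])*p[1],p[2]])
E
python3 - <<'E'
from h import *
t=lambda u,v:("top",(u/4+219.6+.0,v/4+149.6)); s=lambda u,v:("side",(u/4+269.6,v/4+199.6))
# pan
P=[(t(70,247),(.06,.06,.03)),(t(222,232),(.06,-.06,.03)),(t(240,385),(-.06,-.06,.03)),(t(82,402),(-.06,.06,.03)),
 (t(157,392),(-.06,0,.048)),(t(164,462),(-.115,0,.048)),(s(253,98),(0,0,.1085)),(s(337,220),(.06,-.06,.03)),(s(337,247),(.06,-.06,0)),(s(107,200),(-.115,0,.018)),(s(107,165),(-.115,0,.048))]
q,res=fitpose([(a[0],a[1],p) for a,p in P],(.6,.17,0)); print("pan",q[:2],np.degrees(q[2]));print(res.round(1).tolist())
S=[(t(495,172),(.0,.0,.012))]
print([ray(*t(495,172),.012),ray(*t(555,383),.012),ray(*t(705,115),.012)], "posttop",ray(*t(678,102),.38),ray(*s(418,88),.38),"postbase",ray(*s(383,520),.012))
print("edge plate side",ray(*s(195,468),.012),ray(*s(428,423),.012))
print("bar ends", ray(*t(680,345),.345),ray(*t(785,315),.345))
print("ring bottom top-tri?", [ (z,ray(*s(193,388),z)) for z in (.15,.17,.19)])
E
```

```text
pan [0.64565309 0.20638999] 5.716324369295267
[[-0.1, 0.4], [0.7, 0.1], [-0.2, 0.3], [0.1, 0.1], [0.2, -0.2], [0.0, 0.4], [0.4, -0.6], [0.4, -0.6], [-0.1, 0.1], [0.2, -0.8], [0.1, 0.5]]
[array([ 0.76198417, -0.05645361,  0.012     ]), array([ 0.59563445, -0.10133254,  0.012     ]), array([ 0.80672774, -0.22116391,  0.012     ])] posttop [ 0.72042409 -0.15739337  0.38      ] [ 0.71842859 -0.16425049  0.38      ] postbase [ 0.7208077  -0.15756743  0.012     ]
edge plate side [ 0.59328953 -0.10560595  0.012     ] [ 0.76133437 -0.06141165  0.012     ]
bar ends [ 0.5756318  -0.15974001  0.345     ] [ 0.59410186 -0.22495041  0.345     ]
ring bottom top-tri? [(0.15, array([ 0.58809055, -0.17422418,  0.15      ])), (0.17, array([ 0.58725414, -0.19614654,  0.17      ])), (0.19, array([ 0.58641773, -0.2180689 ,  0.19      ]))]
```

Pan fit: (0.6457, 0.2064), yaw 5.7°, residuals under 1 px. Stand: yaw about 15°, cradle about (0.585, −0.193). Next I'll enlarge the ring and compute the approach.

```bash
cat >> h.py <<'E'
from scipy.spatial.transform import Rotation as Ro
def shift(target,yaw=None):
    s=telemetry.read_state(); R=Ro.from_euler('xyz',s["orientation"],degrees=True).as_matrix()
    d=R.T@(np.array(target)-s["tcp_pos"]); print("txyz",d.round(4), "roll",None if yaw is None else round(s["orientation"][2]-yaw,2))
PAN=np.array([.6457,.2064,np.radians(5.7)])
E
python3 - <<'E'
from h import *
import cv2
g=world(PAN,(-.095,0,.014)); print(g)
shift(g+[0,0,.10],5.7)
a=cv2.imread("pics/side0.png"); cv2.imwrite("pics/s0ring.png",cv2.resize(a[240:302,296:340],None,fx=9,fy=9,interpolation=cv2.INTER_CUBIC))
E
```

```text
[0.55116972 0.19696462 0.014     ]
txyz [ 0.585  -0.6439  0.1175] roll 12.05
```

View pics/s0ring.png

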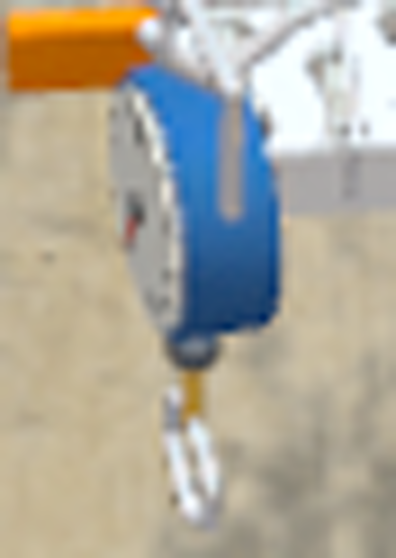

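Run:
```python
from h import *
import cv2
a=cv2.imread("pics/side0.png"); big=cv2.resize(a[240:302,296:340],None,fx=9,fy=9,interpolation=cv2.INTER_CUBIC)
ya=np.radians(15.1); c=np.array([.585,-.193])
out=[]
th=np.linspace(0,2*np.pi,60)
for dep in (.062,.067,.072,.077):
    im=big.copy()
    zc=.24-dep+.014
    for (A,B) in((.022,.019),(.017,.014)):
        y=A*np.cos(th); z=zc+B*np.sin(th)
        pts=np.stack([c[0]-np.sin(ya)*y,c[1]+np.cos(ya)*y,z],1)
        uv=((proj("side",pts)-[296,240]+.5)*9).astype(int)
        cv2.polylines(im,[uv.reshape(-1,1,2)],True,(0,0,255),1)
    for z in(.24,.247,.323):
        u=((proj("side",[c[0],c[1],z])[0]-[296,240]+.5)*9).astype(int); cv2.circle(im,tuple(u.tolist()),3,(0,255,0),-1)
    cv2.putText(im,str(dep),(5,540),0,.8,(0,0,0),2)
    out.append(im[300:,80:300])
cv2.imwrite("pics/ringfit.png",np.hstack(out)[:, :800])
```

```text
(no output)
```

View pics/ringfit.png

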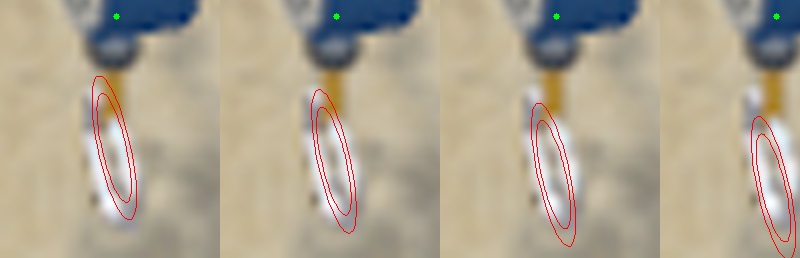

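```bash
python3 -m handwheel '[{"gripper":-1,"tx":0.29,"ty":-0.32,"tz":0,"roll":6},{"gripper":-1,"tx":0.29,"ty":-0.32,"tz":0,"roll":6},{"gripper":-1,"tx":0.29,"ty":-0.32,"tz":0,"roll":12},{"gripper":-1,"tx":0.585,"ty":-0.644,"tz":0,"roll":12},{"gripper":-1,"tx":0.585,"ty":-0.644,"tz":0,"roll":12},{"gripper":-1,"tx":0.585,"ty":-0.644,"tz":0,"roll":12},{"gripper":-1,"tx":0.585,"ty":-0.644,"tz":0,"roll":12},{"gripper":-1,"tx":0.585,"ty":-0.644,"tz":0,"roll":12},{"gripper":-1,"tx":0.585,"ty":-0.644,"tz":0,"roll":12},{"gripper":-1,"tx":0.585,"ty":-0.644,"tz":0,"roll":12},{"gripper":-1,"tx":0.585,"ty":-0.644,"tz":0,"roll":12},{"gripper":-1,"tx":0.585,"ty":-0.644,"tz":0,"roll":12},{"gripper":-1,"tx":0.585,"ty":-0.644,"tz":0,"roll":12},{"gripper":-1,"tx":0.585,"ty":-0.644,"tz":0,"roll":12},{"gripper":-1,"tx":0.585,"ty":-0.644,"tz":0,"roll":12},{"gripper":-1,"tx":0.585,"ty":-0.644,"tz":0,"roll":12},{"gripper":-1,"tx":0.585,"ty":-0.644,"tz":0,"roll":12},{"gripper":-1,"tx":0.585,"ty":-0.644,"tz":0,"roll":12},{"gripper":-1,"tx":0.585,"ty":-0.644,"tz":0,"roll":12},{"gripper":-1,"tx":0.585,"ty":-0.644,"tz":0,"roll":12}]' 100
```

```text
time: 1.77
tcp_pos: [0.5364, 0.1649, 0.2309]
orientation: [180.0, 0.0, 5.7]
force: [0.9, -1.0, 0.9]
finger_gap: 0.997
```

Run:
```python
from h import *
g=world(PAN,(-.095,0,.014)); shift(g,5.7)
```

```text
txyz [ 0.018  -0.0306  0.2169] roll 0.03
```

```bash
python3 -m handwheel '[{"gripper":-1,"tx":0.018,"ty":-0.0306,"tz":0.04},{"gripper":-1,"tx":0.018,"ty":-0.0306,"tz":0.08},{"gripper":-1,"tx":0.018,"ty":-0.0306,"tz":0.115},{"gripper":-1,"tx":0.018,"ty":-0.0306,"tz":0.13},{"gripper":-1,"tx":0.018,"ty":-0.0306,"tz":0.13},{"gripper":-1,"tx":0.018,"ty":-0.0306,"tz":0.13}]'
python3 - <<'E'
from h import *
import cv2
g=world(PAN,(-.095,0,.014)); shift(g,5.7)
a=optics.read_camera("top")[:,:,::-1]; cv2.imwrite("pics/t1.png",cv2.resize(a[180:310,190:330],None,fx=5,fy=5,interpolation=cv2.INTER_CUBIC)[:600])
E
```

```text
txyz [ 0.018  -0.0306  0.2169] roll 0.03schema error: expected keys gripper, tx, ty, tz, roll
```

View pics/t1.png

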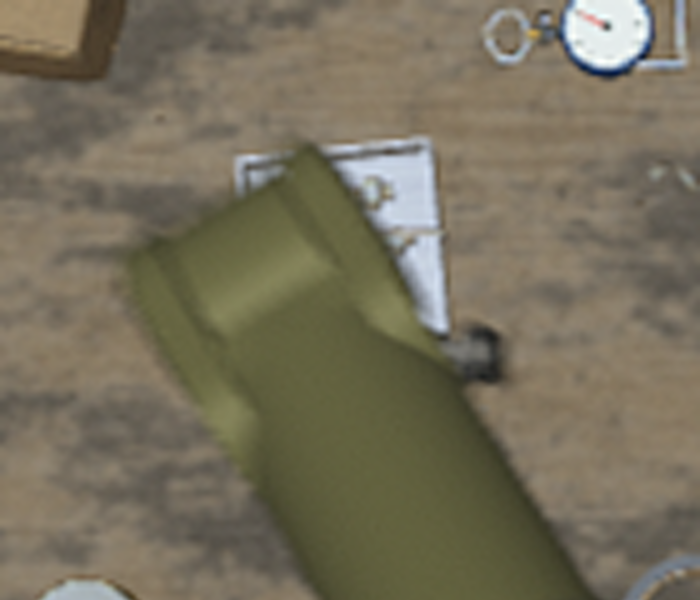

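```bash
python3 -m handwheel '[{"gripper":-1,"tx":0.018,"ty":-0.0306,"tz":0.04,"roll":0},{"gripper":-1,"tx":0.018,"ty":-0.0306,"tz":0.08,"roll":0},{"gripper":-1,"tx":0.018,"ty":-0.0306,"tz":0.115,"roll":0},{"gripper":-1,"tx":0.018,"ty":-0.0306,"tz":0.13,"roll":0},{"gripper":-1,"tx":0.018,"ty":-0.0306,"tz":0.13,"roll":0},{"gripper":-1,"tx":0.018,"ty":-0.0306,"tz":0.13,"roll":0}]'
python3 - <<'E'
from h import *
import cv2
g=world(PAN,(-.095,0,.014)); shift(g,5.7)
print(telemetry.read_state()["joints"].round(1))
a=optics.read_camera("side")[:,:,::-1]; cv2.imwrite("pics/s1.png",cv2.resize(a[60:310,160:480],None,fx=2.4,fy=2.4,interpolation=cv2.INTER_CUBIC)[:600])
E
```

```text
time: 2.32
tcp_pos: [0.5504, 0.195, 0.1007]
orientation: [180.0, 0.1, 5.8]
force: [0.1, 0.4, 0.3]
finger_gap: 0.999
txyz [ 0.0011 -0.0019  0.0867] roll 0.06
[  -5.8   34.5  -25.5  101.8   19.1   48.1 -124.5]
```

View pics/s1.png

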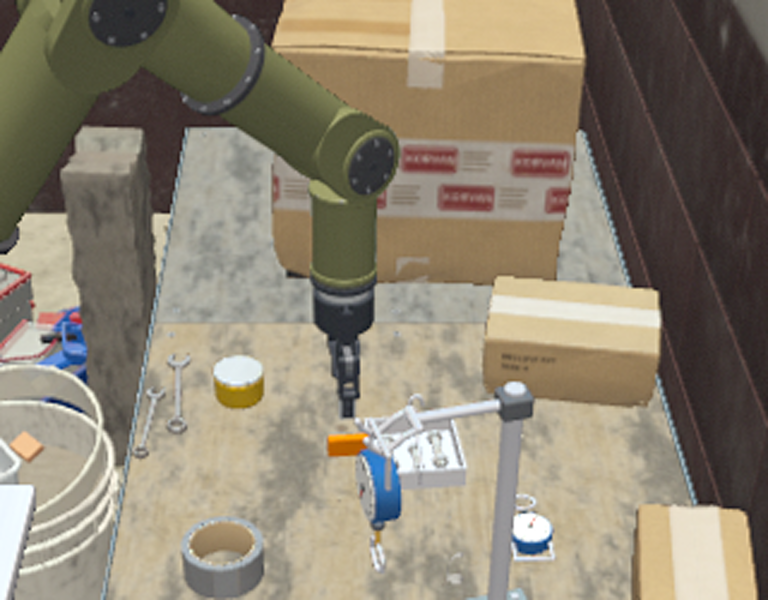

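The tool is above the grip and the wrist hangs vertical with room to spare. Now I'll descend and grasp.

```bash
python3 -m handwheel '[{"gripper":-1,"tx":0.001,"ty":-0.0015,"tz":0.03,"roll":0},{"gripper":-1,"tx":0.001,"ty":-0.0015,"tz":0.06,"roll":0},{"gripper":-1,"tx":0.001,"ty":-0.0015,"tz":0.08,"roll":0},{"gripper":-1,"tx":0.001,"ty":-0.0015,"tz":0.087,"roll":0},{"gripper":-1,"tx":0.001,"ty":-0.0015,"tz":0.087,"roll":0},{"gripper":-1,"tx":0.001,"ty":-0.0015,"tz":0.087,"roll":0}]'
python3 - <<'E'
from h import *
import cv2
g=world(PAN,(-.095,0,.014)); shift(g,5.7)
a=optics.read_camera("side")[:,:,::-1]; cv2.imwrite("pics/s2.png",cv2.resize(a[200:280,270:370],None,fx=7,fy=7,interpolation=cv2.INTER_CUBIC))
E
```

```text
time: 2.87
tcp_pos: [0.553, 0.1973, 0.0161]
orientation: [-180.0, -0.1, 5.7]
force: [-0.5, 0.4, 1.2]
finger_gap: 0.999
txyz [-0.0018  0.0002  0.0021] roll 0.03
```

View pics/s2.png

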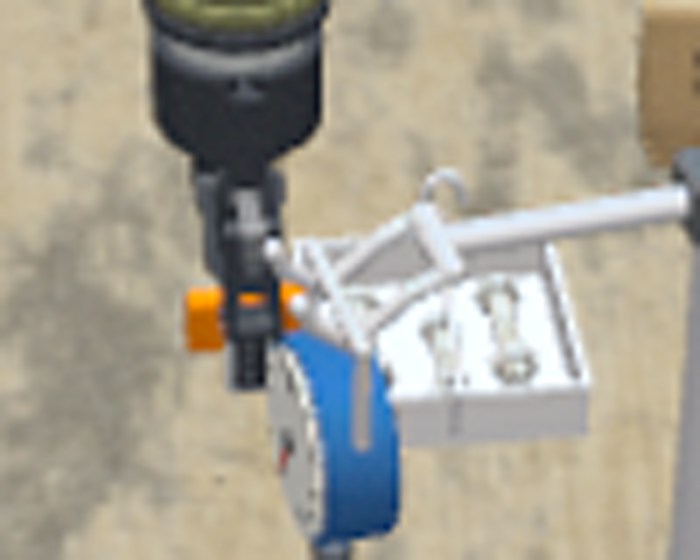

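The finger straddles the orange grip. Closing.

```bash
python3 -m handwheel '[{"gripper":0.2,"tx":-0.002,"ty":0,"tz":0.001,"roll":0},{"gripper":0.5,"tx":-0.002,"ty":0,"tz":0.001,"roll":0},{"gripper":0.6,"tx":-0.002,"ty":0,"tz":0.001,"roll":0},{"gripper":0.7,"tx":-0.002,"ty":0,"tz":0.001,"roll":0},{"gripper":1,"tx":-0.002,"ty":0,"tz":0.001,"roll":0},{"gripper":1,"tx":-0.002,"ty":0,"tz":0.001,"roll":0},{"gripper":1,"tx":-0.002,"ty":0,"tz":0.001,"roll":0},{"gripper":1,"tx":-0.002,"ty":0,"tz":0.001,"roll":0},{"gripper":1,"tx":-0.002,"ty":0,"tz":0.001,"roll":0},{"gripper":1,"tx":-0.002,"ty":0,"tz":0.001,"roll":0}]' 100
python3 - <<'E'
from h import *
s=telemetry.read_state(); print(s["force"],s["ft_torque"],s["tcp_pos"],s["finger_gap"])
E
```

```text
time: 3.75
tcp_pos: [0.5499, 0.1967, 0.0136]
orientation: [180.0, -0.0, 5.8]
force: [-0.3, -0.6, 5.3]
finger_gap: 0.126
[-0.28723716 -0.55786841  5.33483971] [-0.1384735   0.24043241  0.1153024 ] [0.54991918 0.19671636 0.01362317] 0.12617303968461152
```

```bash
python3 -m handwheel '[{"gripper":1,"tx":0,"ty":0,"tz":-0.002,"roll":0},{"gripper":1,"tx":0,"ty":0,"tz":-0.005,"roll":0},{"gripper":1,"tx":0,"ty":0,"tz":-0.009,"roll":0},{"gripper":1,"tx":0,"ty":0,"tz":-0.014,"roll":0},{"gripper":1,"tx":0,"ty":0,"tz":-0.02,"roll":0},{"gripper":1,"tx":0,"ty":0,"tz":-0.027,"roll":0},{"gripper":1,"tx":0,"ty":0,"tz":-0.035,"roll":0},{"gripper":1,"tx":0,"ty":0,"tz":-0.043,"roll":0},{"gripper":1,"tx":0,"ty":0,"tz":-0.05,"roll":0},{"gripper":1,"tx":0,"ty":0,"tz":-0.055,"roll":0},{"gripper":1,"tx":0,"ty":0,"tz":-0.058,"roll":0},{"gripper":1,"tx":0,"ty":0,"tz":-0.06,"roll":0},{"gripper":1,"tx":0,"ty":0,"tz":-0.06,"roll":0}]'
python3 - <<'E'
from h import *
import cv2
s=telemetry.read_state(); print(s["force"],s["ft_torque"],s["tcp_pos"],s["finger_gap"])
a=optics.read_camera("side")[:,:,::-1]; cv2.imwrite("pics/s3.png",cv2.resize(a[180:280,270:370],None,fx=6,fy=6,interpolation=cv2.INTER_CUBIC))
E
```

```text
time: 4.83
tcp_pos: [0.5499, 0.1967, 0.0737]
orientation: [-180.0, -0.0, 5.7]
force: [-0.7, -0.3, -3.5]
finger_gap: 0.125
[-0.73711055 -0.25731026 -3.52433985] [0.02191575 0.28363328 0.03315631] [0.5499374  0.19667997 0.07367175] 0.12532675322189682
```

View pics/s3.png

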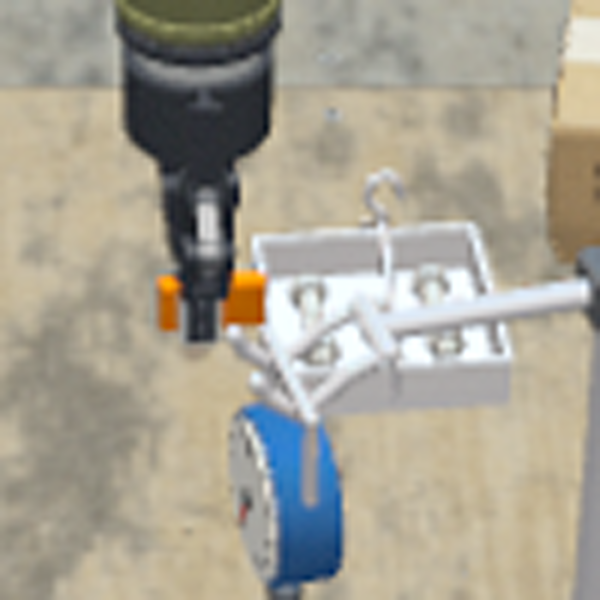

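The pan is held level, about 0.37 kg, with all three bolts inside. Now the shift to the point in front of the ring.

Run:
```python
from h import *
ya=np.radians(15.1); u=np.array([np.cos(ya),np.sin(ya),0])
ring=np.array([.585,-.193,0]); t=ring-(.075+.095)*u; t[2]=.1056
s=telemetry.read_state(); R=Ro.from_euler('xyz',s["orientation"],degrees=True).as_matrix(); d=R.T@(t-s["tcp_pos"]); print(t,d)
x=np.arange(1,25)/24; f=x**3*(10-15*x+6*x*x)
for k in f: print((k*d).round(3).tolist(), round(-9.4*k,1))
```

```text
[ 0.42086965 -0.23728577  0.1056    ] [-0.17172107  0.41882148 -0.0322911 ]
[-0.0, 0.0, -0.0] -0.0
[-0.001, 0.002, -0.0] -0.0
[-0.003, 0.007, -0.001] -0.2
[-0.006, 0.015, -0.001] -0.3
[-0.011, 0.027, -0.002] -0.6
[-0.018, 0.043, -0.003] -1.0
[-0.026, 0.064, -0.005] -1.4
[-0.036, 0.088, -0.007] -2.0
[-0.047, 0.115, -0.009] -2.6
[-0.06, 0.145, -0.011] -3.3
[-0.073, 0.177, -0.014] -4.0
[-0.086, 0.209, -0.016] -4.7
[-0.099, 0.242, -0.019] -5.4
[-0.112, 0.274, -0.021] -6.1
[-0.124, 0.304, -0.023] -6.8
[-0.136, 0.331, -0.026] -7.4
[-0.146, 0.355, -0.027] -8.0
[-0.154, 0.375, -0.029] -8.4
[-0.161, 0.392, -0.03] -8.8
[-0.166, 0.404, -0.031] -9.1
[-0.169, 0.412, -0.032] -9.2
[-0.171, 0.417, -0.032] -9.4
[-0.172, 0.419, -0.032] -9.4
[-0.172, 0.419, -0.032] -9.4
```

```bash
python3 -m handwheel '[{"gripper":1,"tx":-0.001,"ty":0.002,"tz":-0.001,"roll":0},{"gripper":1,"tx":-0.003,"ty":0.007,"tz":-0.003,"roll":-0.2},{"gripper":1,"tx":-0.006,"ty":0.015,"tz":-0.006,"roll":-0.3},{"gripper":1,"tx":-0.011,"ty":0.027,"tz":-0.009,"roll":-0.6},{"gripper":1,"tx":-0.018,"ty":0.043,"tz":-0.012,"roll":-1},{"gripper":1,"tx":-0.026,"ty":0.064,"tz":-0.015,"roll":-1.4},{"gripper":1,"tx":-0.036,"ty":0.088,"tz":-0.018,"roll":-2},{"gripper":1,"tx":-0.047,"ty":0.115,"tz":-0.021,"roll":-2.6},{"gripper":1,"tx":-0.06,"ty":0.145,"tz":-0.024,"roll":-3.3},{"gripper":1,"tx":-0.073,"ty":0.177,"tz":-0.026,"roll":-4},{"gripper":1,"tx":-0.086,"ty":0.209,"tz":-0.028,"roll":-4.7},{"gripper":1,"tx":-0.099,"ty":0.242,"tz":-0.03,"roll":-5.4},{"gripper":1,"tx":-0.112,"ty":0.274,"tz":-0.031,"roll":-6.1},{"gripper":1,"tx":-0.124,"ty":0.304,"tz":-0.032,"roll":-6.8},{"gripper":1,"tx":-0.136,"ty":0.331,"tz":-0.032,"roll":-7.4},{"gripper":1,"tx":-0.146,"ty":0.355,"tz":-0.032,"roll":-8},{"gripper":1,"tx":-0.154,"ty":0.375,"tz":-0.032,"roll":-8.4},{"gripper":1,"tx":-0.161,"ty":0.392,"tz":-0.032,"roll":-8.8},{"gripper":1,"tx":-0.166,"ty":0.404,"tz":-0.032,"roll":-9.1},{"gripper":1,"tx":-0.169,"ty":0.412,"tz":-0.032,"roll":-9.3}]' && python3 -m handwheel '[{"gripper":1,"tx":-0.002,"ty":0.005,"tz":0,"roll":-0.1},{"gripper":1,"tx":-0.003,"ty":0.007,"tz":0,"roll":-0.1},{"gripper":1,"tx":-0.003,"ty":0.007,"tz":0,"roll":-0.1},{"gripper":1,"tx":-0.003,"ty":0.007,"tz":0,"roll":-0.1},{"gripper":1,"tx":-0.003,"ty":0.007,"tz":0,"roll":-0.1}]'
python3 - <<'E'
from h import *
import cv2
s=telemetry.read_state(); print(s["force"],s["tcp_pos"],s["orientation"])
for n,(r0,r1,c0,c1) in {"side":(200,340,230,390),"top":(170,290,330,450)}.items():
    a=optics.read_camera(n)[:,:,::-1]; cv2.imwrite(f"pics/{n}4full.png",a); f=5 
    cv2.imwrite(f"pics/{n}4.png",cv2.resize(a[r0:r1,c0:c1],None,fx=f,fy=f,interpolation=cv2.INTER_CUBIC)[:600])
E
```

```text
time: 6.55
tcp_pos: [0.4208, -0.233, 0.1054]
orientation: [179.9, 0.1, 14.9]
force: [0.6, -0.3, -3.0]
finger_gap: 0.125
time: 6.97
tcp_pos: [0.4222, -0.2368, 0.1054]
orientation: [-180.0, -0.0, 15.2]
force: [-0.7, 0.3, -4.1]
finger_gap: 0.127
[-0.6744134   0.25264397 -4.07036838] [ 0.42223514 -0.23677647  0.10536776] [-1.79987979e+02 -1.83622848e-02  1.52387748e+01]
```

View pics/side4.png

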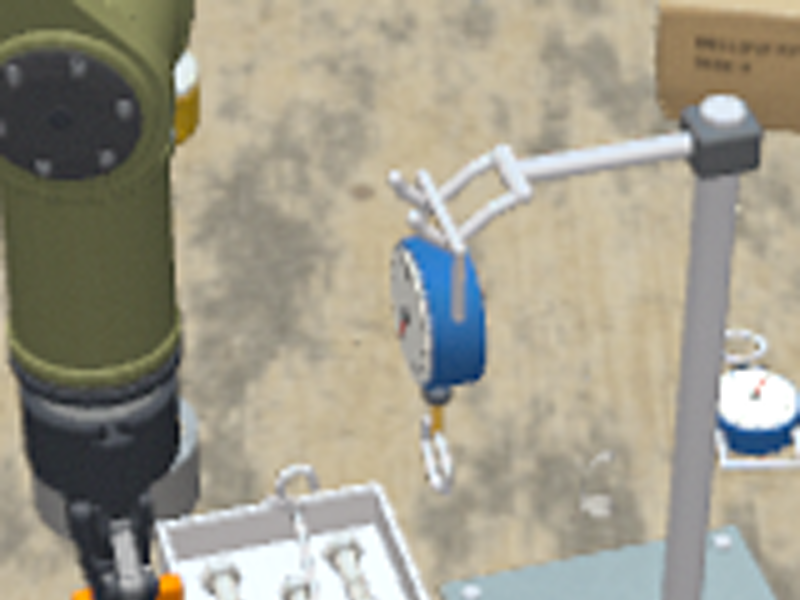

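View pics/top4.png

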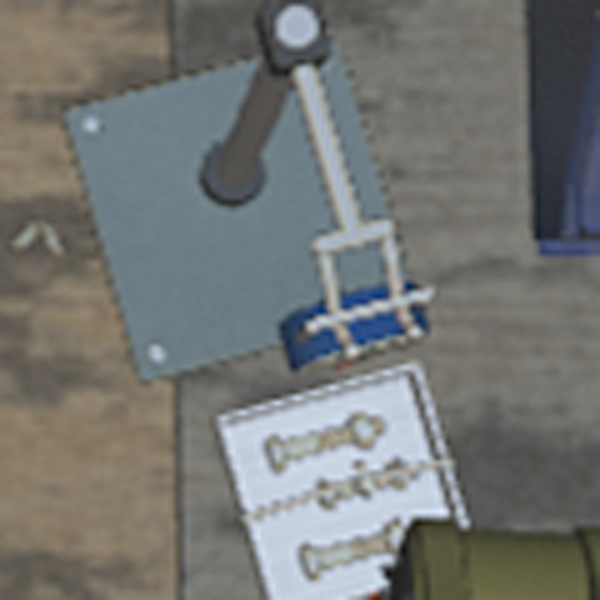

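Run:
```python
from h import *
import cv2
t=lambda u,v:(u/5+330-.4,v/5+170-.4); s=lambda u,v:(u/5+230-.4,v/5+200-.4)
print("bar mid",ray("top",t(371,310.5),.345), "ends",ray("top",t(310,328),.345),ray("top",t(432,293),.345))
q=np.array([.4222,-.2368,np.radians(15.2)])
for p in [(.095,0,.2003),(.095+.009,0,.1813),(.155,.06,.1218),(.155,-.06,.1218)]:
    w=world(q,p); 
    for n,(o,) in {"side":((230,200),),"top":((330,170),)}.items(): print(p,n,((proj(n,w)[0]-o+.4)*5).round(1))
a=cv2.imread("pics/side4full.png"); cv2.imwrite("pics/s4z.png",np.hstack([cv2.resize(a[268:303,308:328],None,fx=16,fy=16,interpolation=cv2.INTER_LANCZOS4),cv2.resize(a[283:318,280:305],None,fx=16,fy=16,interpolation=cv2.INTER_LANCZOS4)]))
```

```text
bar mid [ 0.58584927 -0.19499916  0.345     ] ends [ 0.57723351 -0.16470612  0.345     ] [ 0.59447592 -0.22533049  0.345     ]
(0.095, 0, 0.2003) side [294.8 461.9]
(0.095, 0, 0.2003) top [368.3 482.3]
(0.104, 0, 0.1813) side [312.7 487.1]
(0.104, 0, 0.1813) top [359.  469.7]
(0.155, 0.06, 0.1218) side [378.3 478.9]
(0.155, 0.06, 0.1218) top [219.5 422.1]
(0.155, -0.06, 0.1218) side [443.  634.9]
(0.155, -0.06, 0.1218) top [420.1 367. ]
```

View pics/s4z.png

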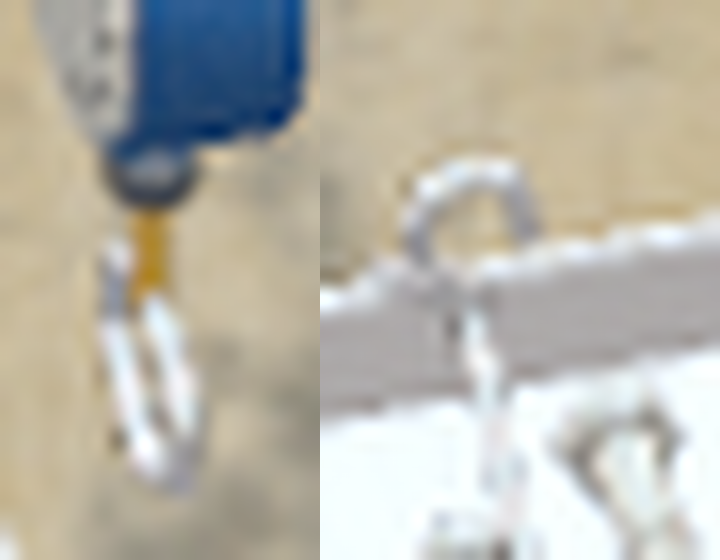

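Measured against the prediction, the pan sits slightly forward, possibly pitched in the grip. I'll zoom the top view and fit the pitch.

Run:
```python
import cv2, numpy as np
a=cv2.imread("pics/top4full.png"); cv2.imwrite("pics/t4z.png",cv2.resize(a[238:298,368:432],None,fx=10,fy=10,interpolation=cv2.INTER_CUBIC))
a=cv2.imread("pics/side4full.png"); cv2.imwrite("pics/s4y.png",cv2.resize(a[285:360,245:335],None,fx=8,fy=8,interpolation=cv2.INTER_CUBIC))
```

```text
(no output)
```

View pics/t4z.png

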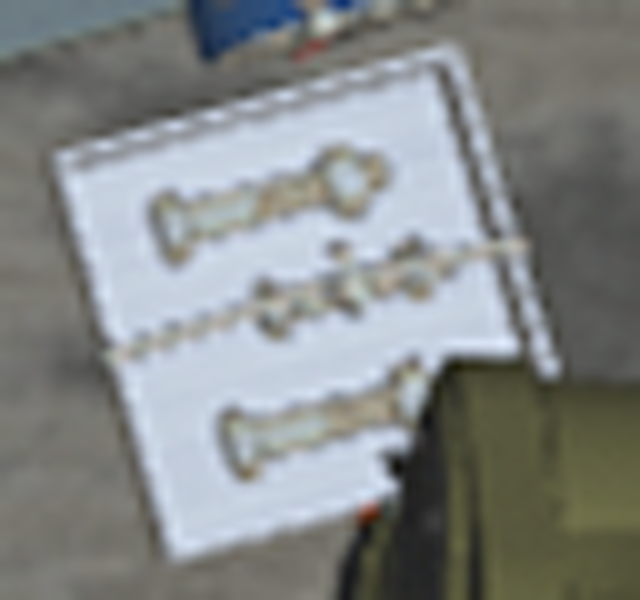

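View pics/s4y.png

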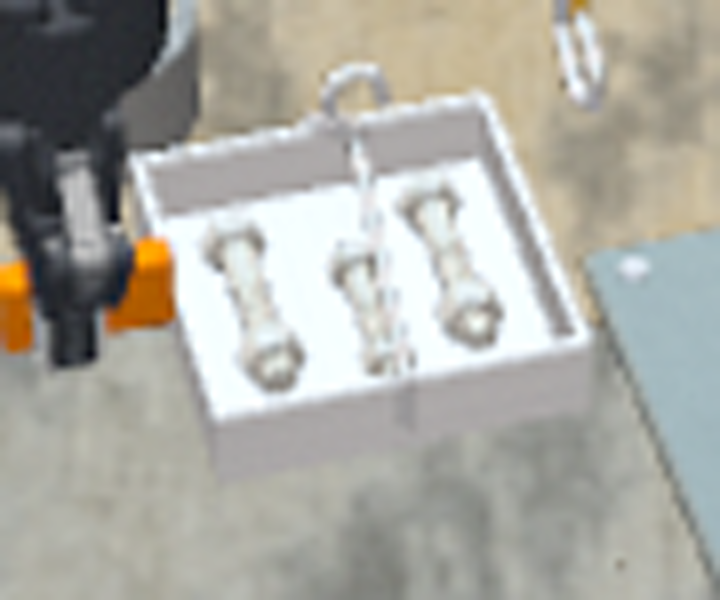

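```bash
cat >> h.py <<'E'
def fitp(obs):  # obs (cam,uv,p pan frame); returns pos, euler xyz(deg)
    def f(v):
        R=Ro.from_euler('xyz',v[3:],degrees=True).as_matrix()
        return np.concatenate([proj(n,R@np.array(p)+v[:3])[0]-uv for n,uv,p in obs])
    def run(v0): return least_squares(f,v0,loss='soft_l1',x_scale=[.01]*3+[1]*3)
    s=run([.51,-.21,.09,0,0,15]); return s.x,f(s.x).reshape(-1,2)
E
python3 - <<'E'
from h import *
t=lambda u,v:("top",(u/10+368-.45,v/10+238-.45)); s=lambda u,v:("side",(u/8+245-.44,v/8+285-.44))
a,b=.06,.03
O=[(t(55,152),(a,a,b)),(t(458,42),(a,-a,b)),(t(172,560),(-a,a,b)),(s(485,92),(a,a,b)),(s(592,342),(a,-a,b)),(s(215,412),(-a,-a,b)),(s(132,157),(-a,a,b)),(s(592,407),(a,-a,0)),(s(221,482),(-a,-a,0)),(s(357,63),(0,0,.1085))]
x,res=fitp([(o[0],o[1],p) for o,p in O]); print(x.round(4)); print(res.round(1).tolist())
R=Ro.from_euler('xyz',x[3:],degrees=True).as_matrix(); print("hook",R@[0,0,.1035]+x[:3],"tip",R@[.009,0,.0895]+x[:3], "predicted pan", .4222+.095*.965,-.2368+.095*.262,.1054-.0136)
E
```

```text
[ 0.5153 -0.2114  0.0897 -0.3301  0.2489 14.9403]
[[0.2, 0.8], [0.0, 0.9], [-0.0, 0.4], [0.8, -0.1], [0.1, -0.3], [0.4, 0.2], [0.4, -0.0], [-0.1, 0.1], [-0.1, 0.0], [0.1, -0.2]]
hook [ 0.51556037 -0.21067276  0.19320988] tip [ 0.52421807 -0.20844609  0.17917115] predicted pan 0.513875 -0.21191000000000002 0.09179999999999999
```

Fit: pan level (pitch 0.2°), hook at about (0.5155, −0.211, 0.194). Now I'll refine the ring.

Run:
```python
from h import *
import cv2
a=cv2.imread("pics/side4full.png"); big=cv2.resize(a[266:304,306:330],None,fx=14,fy=14,interpolation=cv2.INTER_CUBIC)
th=np.linspace(0,2*np.pi,60); out=[]
for yaw in(15,20):
  for dep in (.060,.064):
    ya=np.radians(yaw); c=np.array([.583,-.194]); im=big.copy(); zc=.24-dep+.014
    for (A,B) in((.022,.019),(.017,.014)):
        y=A*np.cos(th); z=zc+B*np.sin(th)
        pts=np.stack([c[0]-np.sin(ya)*y,c[1]+np.cos(ya)*y,z],1)
        uv=((proj("side",pts)-[306,266]+.5)*14).astype(int)
        cv2.polylines(im,[uv.reshape(-1,1,2)],True,(0,0,255),1)
    cv2.putText(im,f"{dep} {yaw}",(5,525),0,.7,(0,0,0),2); out.append(im[:,70:260])
cv2.imwrite("pics/ringfit2.png",np.hstack(out)[:, :800])
```

View pics/ringfit2.png

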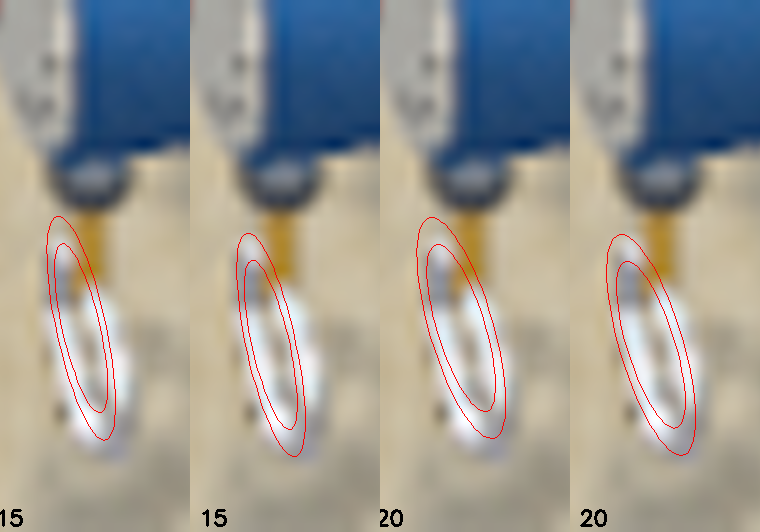

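Ring: centre about (0.5845, −0.194), seat z about 0.176, which puts the hook in the entry window at 18 mm above the seat. I'll advance 50 mm and look.

```bash
python3 -m handwheel '[{"gripper":1,"tx":0.002,"ty":0,"tz":0,"roll":0},{"gripper":1,"tx":0.006,"ty":0.0005,"tz":0,"roll":0},{"gripper":1,"tx":0.011,"ty":0.001,"tz":0,"roll":0},{"gripper":1,"tx":0.017,"ty":0.0015,"tz":0,"roll":0},{"gripper":1,"tx":0.023,"ty":0.0015,"tz":0,"roll":0},{"gripper":1,"tx":0.029,"ty":0.0015,"tz":0,"roll":0},{"gripper":1,"tx":0.035,"ty":0.0015,"tz":0,"roll":0},{"gripper":1,"tx":0.041,"ty":0.0015,"tz":0,"roll":0},{"gripper":1,"tx":0.045,"ty":0.0015,"tz":0,"roll":0},{"gripper":1,"tx":0.048,"ty":0.0015,"tz":0,"roll":0},{"gripper":1,"tx":0.05,"ty":0.0015,"tz":0,"roll":0},{"gripper":1,"tx":0.05,"ty":0.0015,"tz":0,"roll":0},{"gripper":1,"tx":0.05,"ty":0.0015,"tz":0,"roll":0}]'
cat >> h.py <<'E'
def look(tag):
    import cv2
    s=telemetry.read_state(); print(s["time"],s["force"].round(2),s["ft_torque"].round(3),s["tcp_pos"].round(4),s["orientation"].round(2))
    a=optics.read_camera("side")[:,:,::-1]; cv2.imwrite(f"pics/{tag}_full.png",a)
    cv2.imwrite(f"pics/{tag}.png",cv2.resize(a[250:330,270:350],None,fx=7,fy=7,interpolation=cv2.INTER_CUBIC))
E
python3 -c "
from h import *
look('s5')"
```

```text
time: 8.15
tcp_pos: [0.4703, -0.2261, 0.1052]
orientation: [-180.0, 0.0, 15.1]
force: [0.1, -0.2, -3.8]
finger_gap: 0.128
8.15 [ 0.13 -0.18 -3.78] [-0.078  0.399  0.028] [ 0.4703 -0.2261  0.1052] [-1.800e+02  2.000e-02  1.515e+01]
```

View pics/s5.png

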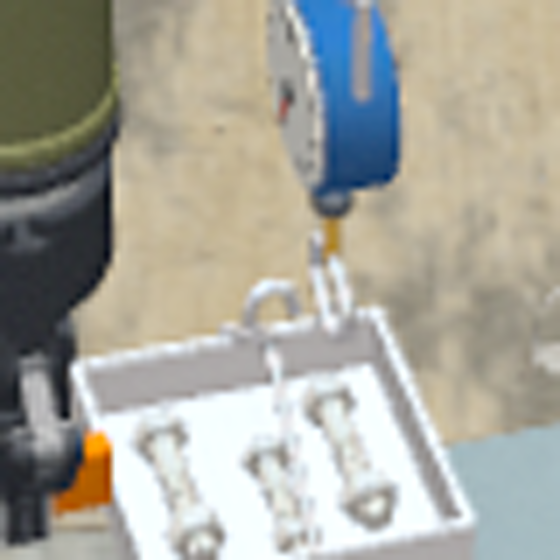

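Run:
```python
from h import *
g=lambda p:((proj("side",p)[0]-[270,250]+.5)*7).round(1)
print("ring ctr",g([.5845,-.194,.190]),"bottom outer",g([.5845,-.194,.171]),"top outer",g([.5845,-.194,.209]))
q=np.array([.4703,-.2261,np.radians(15.1)])
h=world(q,(.0965,0,0))[:2]; print(h,"crown top",g([*h,.1987]),"at +5mm z",g([*h,.2037]))
import cv2
a=cv2.imread("pics/s5_full.png"); cv2.imwrite("pics/s5z.png",cv2.resize(a[275:305,300:326],None,fx=20,fy=20,interpolation=cv2.INTER_CUBIC))
```

```text
ring ctr [331.5 284.3] bottom outer [330.7 323.7] top outer [332.3 244.4]
[ 0.56346811 -0.20096131] crown top [273.3 279.4] at +5mm z [273.4 268.9]
```

View pics/s5z.png

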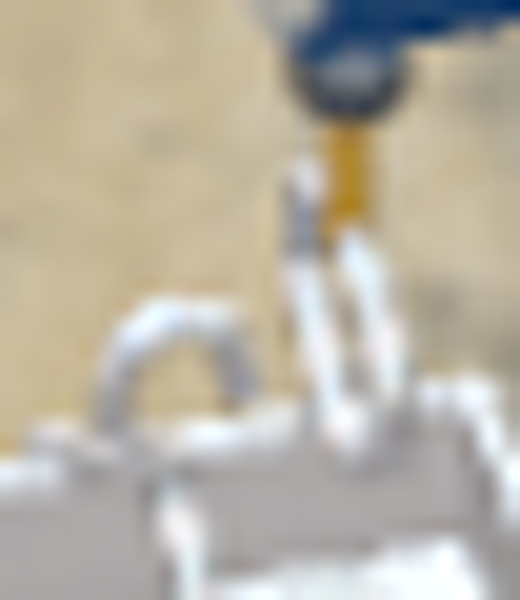

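Heights match: the hook's mid-height is about 1 mm from the ring's centre. About 21–22 mm of travel remains, so I'll enter slowly.

```bash
python3 -m handwheel '[{"gripper":1,"tx":0.001,"ty":0,"tz":-0.0005,"roll":0},{"gripper":1,"tx":0.003,"ty":-0.001,"tz":-0.0005,"roll":0},{"gripper":1,"tx":0.006,"ty":-0.001,"tz":-0.0005,"roll":0},{"gripper":1,"tx":0.009,"ty":-0.001,"tz":-0.0005,"roll":0},{"gripper":1,"tx":0.012,"ty":-0.001,"tz":-0.0005,"roll":0},{"gripper":1,"tx":0.015,"ty":-0.001,"tz":-0.0005,"roll":0},{"gripper":1,"tx":0.018,"ty":-0.001,"tz":-0.0005,"roll":0},{"gripper":1,"tx":0.02,"ty":-0.001,"tz":-0.0005,"roll":0},{"gripper":1,"tx":0.0215,"ty":-0.001,"tz":-0.0005,"roll":0},{"gripper":1,"tx":0.0215,"ty":-0.001,"tz":-0.0005,"roll":0},{"gripper":1,"tx":0.0215,"ty":-0.001,"tz":-0.0005,"roll":0},{"gripper":1,"tx":0.0215,"ty":-0.001,"tz":-0.0005,"roll":0}]'; python3 -c "
from h import *
look('s6')
import cv2
a=cv2.imread('pics/s6_full.png'); cv2.imwrite('pics/s6z.png',cv2.resize(a[265:305,300:335],None,fx=15,fy=15,interpolation=cv2.INTER_CUBIC))"
```

```text
time: 9.2
tcp_pos: [0.4908, -0.2196, 0.1057]
orientation: [-180.0, 0.0, 15.1]
force: [-0.1, -0.7, -3.4]
finger_gap: 0.124
9.2 [-0.11 -0.69 -3.44] [-0.071  0.359 -0.002] [ 0.4908 -0.2196  0.1057] [-1.7999e+02  2.0000e-02  1.5140e+01]
```

View pics/s6z.png

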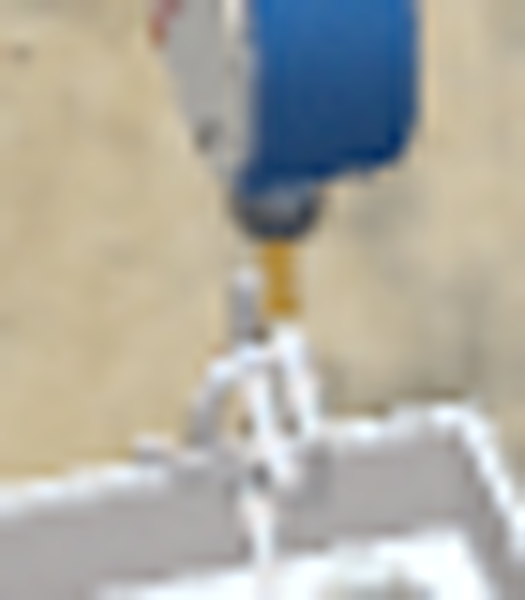

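The ring and collar look shifted about 1–1.5 px to +x, which could be light contact or swing. I'll wait and compare.

```bash
for i in 1 2 3; do python3 -m handwheel '[{"gripper":1,"tx":0,"ty":0,"tz":0,"roll":0},{"gripper":1,"tx":0,"ty":0,"tz":0,"roll":0},{"gripper":1,"tx":0,"ty":0,"tz":0,"roll":0}]' >/dev/null; python3 -c "
from h import *
look('s7_$i')"; done; python3 -c "
import cv2,numpy as np
L=[cv2.imread(f'pics/{n}_full.png')[262:304,303:333] for n in('s5','s6','s7_1','s7_2','s7_3')]
cv2.imwrite('pics/cmp.png',np.hstack([cv2.resize(x,None,fx=5.3,fy=10,interpolation=cv2.INTER_CUBIC) for x in L]))
L2=[cv2.resize(cv2.imread(f'pics/{n}_full.png')[262:304,303:333],None,fx=13,fy=13,interpolation=cv2.INTER_CUBIC) for n in('s5','s7_3')]
cv2.imwrite('pics/cmp2.png',np.hstack(L2))"
```

```text
9.5 [-0.48 -0.52 -3.09] [-0.081  0.308  0.01 ] [ 0.4909 -0.2196  0.1058] [-180.      0.     15.14]
9.8 [ 0.2   0.51 -3.63] [-0.119  0.325 -0.028] [ 0.491  -0.2195  0.1058] [-180.      0.     15.15]
10.1 [-0.72  0.13 -3.49] [-0.129  0.272 -0.033] [ 0.491  -0.2195  0.1058] [180.    -0.    15.15]
```

View pics/cmp.png

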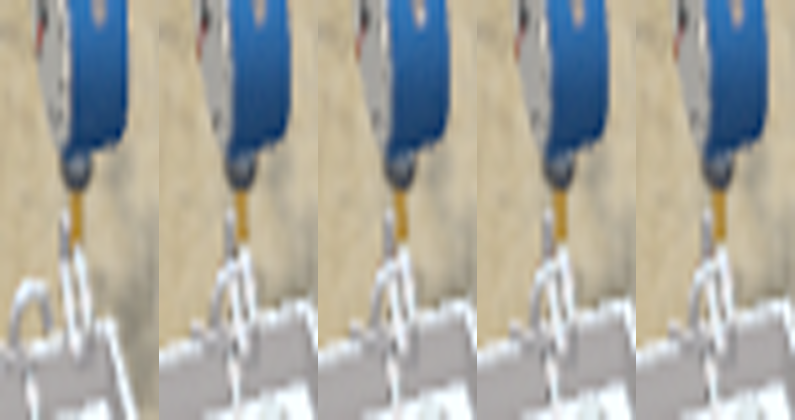

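View pics/cmp2.png

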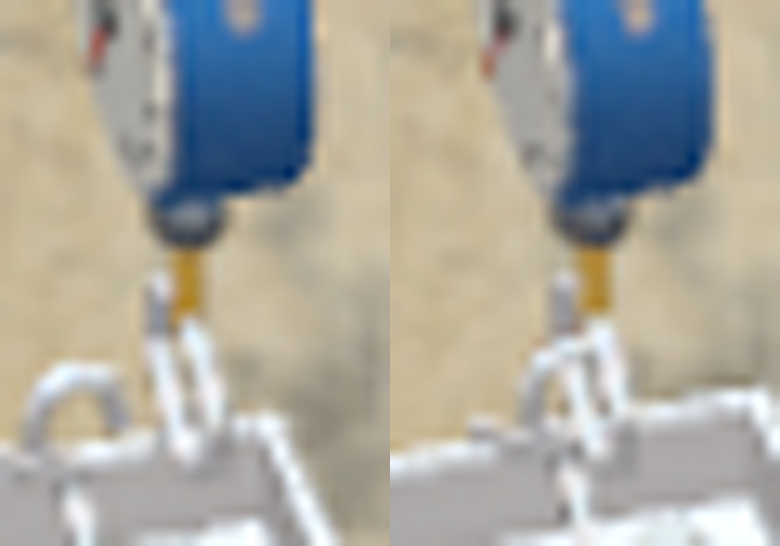

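The ring is displaced a steady 3 mm in +x with negligible force, and the tip appears to be through. The likely cause is the crown's curve brushing the ring's top. I'll lower 3 mm and compare.

```bash
python3 -m handwheel '[{"gripper":1,"tx":0,"ty":0,"tz":0.001,"roll":0},{"gripper":1,"tx":0,"ty":0,"tz":0.002,"roll":0},{"gripper":1,"tx":0,"ty":0,"tz":0.003,"roll":0},{"gripper":1,"tx":0,"ty":0,"tz":0.003,"roll":0},{"gripper":1,"tx":0,"ty":0,"tz":0.003,"roll":0},{"gripper":1,"tx":0,"ty":0,"tz":0.003,"roll":0}]'; python3 -c "
from h import *
look('s8')
import cv2
L2=[cv2.resize(cv2.imread(f'pics/{n}_full.png')[262:304,303:333],None,fx=13,fy=13,interpolation=cv2.INTER_CUBIC) for n in('s7_3','s8')]
cv2.imwrite('pics/cmp3.png',np.hstack(L2))
a=optics.read_camera('top')[:,:,::-1]; cv2.imwrite('pics/t8.png',cv2.resize(a[170:290,350:450],None,fx=5,fy=5,interpolation=cv2.INTER_CUBIC))"
```

```text
time: 10.65
tcp_pos: [0.491, -0.2195, 0.1028]
orientation: [-180.0, 0.0, 15.1]
force: [0.4, 0.4, -4.4]
finger_gap: 0.124
10.65 [ 0.39  0.39 -4.4 ] [-0.05   0.395  0.046] [ 0.491  -0.2195  0.1028] [-180.      0.     15.15]
```

View pics/cmp3.png

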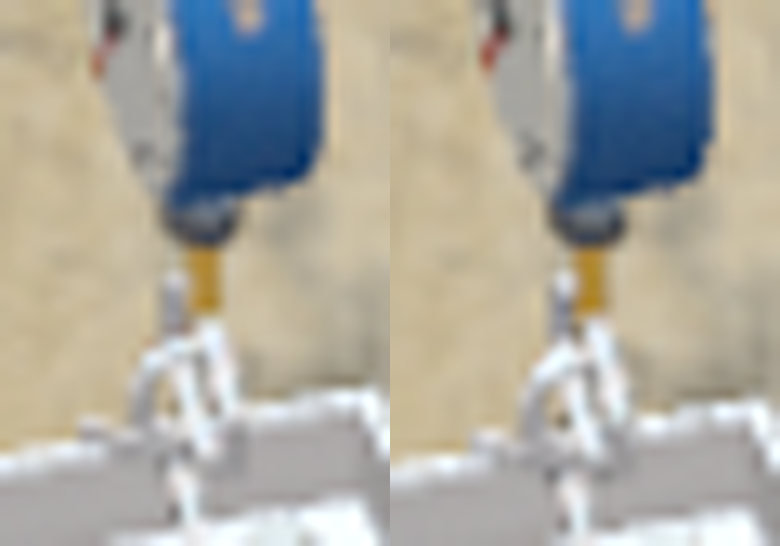

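View pics/t8.png

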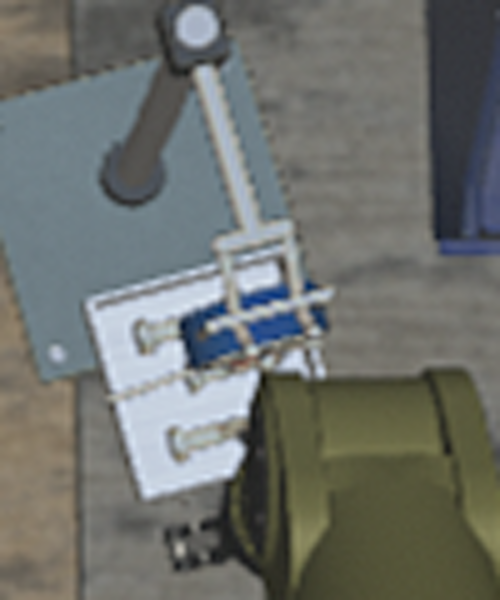

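Run:
```python
from h import *
t=lambda u,v:(u/5+350-.4,v/5+170-.4)
for z in(.36,.40,.44,.48,.5): print(z,ray("top",t(330,374),z),ray("top",t(265,372),z),ray("top",t(450,372),z))
print("prong",ray("top",t(315,368),.365), "TCP",telemetry.read_state()["tcp_pos"],telemetry.read_state()["joints"].round(1))
import cv2
a=cv2.imread("pics/s8_full.png"); cv2.imwrite("pics/s8w.png",cv2.resize(a[180:330,220:370],None,fx=4,fy=4,interpolation=cv2.INTER_CUBIC))
```

```text
0.36 [ 0.55209091 -0.22085981  0.36      ] [ 0.55320567 -0.18926233  0.36      ] [ 0.55283043 -0.27922376  0.36      ]
0.4 [ 0.54683077 -0.21434554  0.4       ] [ 0.54791169 -0.18370705  0.4       ] [ 0.54754785 -0.27093815  0.4       ]
0.44 [ 0.54157063 -0.20783127  0.44      ] [ 0.54261772 -0.17815176  0.44      ] [ 0.54226526 -0.26265254  0.44      ]
0.48 [ 0.53631049 -0.201317    0.48      ] [ 0.53732375 -0.17259647  0.48      ] [ 0.53698268 -0.25436692  0.48      ]
0.5 [ 0.53368041 -0.19805987  0.5       ] [ 0.53467676 -0.16981883  0.5       ] [ 0.53434138 -0.25022412  0.5       ]
prong [ 0.5544018  -0.21285123  0.365     ] TCP [ 0.49104633 -0.2195022   0.10282089] [ 41.4  31.7 -30.1 108.7  21.8  45.3 -75.5]
```

View pics/s8w.png

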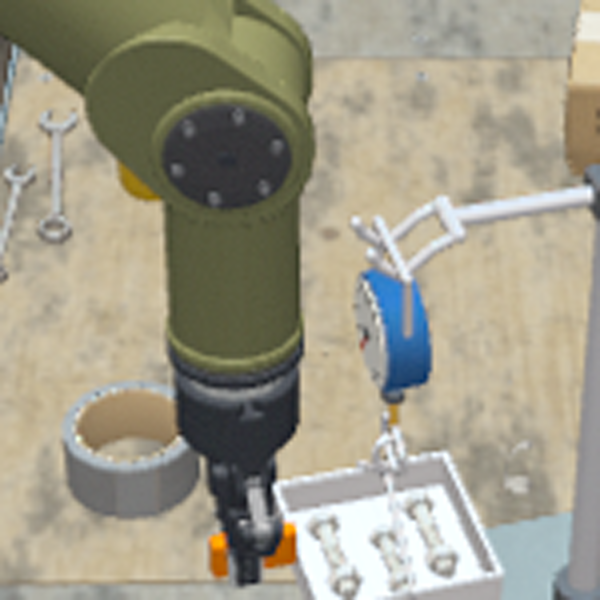

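Wrist-to-prong clearance is over 13 mm and doesn't shrink going straight down. The ring is easing back to plumb, so I'll keep lowering slowly.

```bash
python3 -m handwheel '[{"gripper":1,"tx":0,"ty":0,"tz":0.001,"roll":0},{"gripper":1,"tx":0,"ty":0,"tz":0.002,"roll":0},{"gripper":1,"tx":0,"ty":0,"tz":0.003,"roll":0},{"gripper":1,"tx":0,"ty":0,"tz":0.004,"roll":0},{"gripper":1,"tx":0,"ty":0,"tz":0.005,"roll":0},{"gripper":1,"tx":0,"ty":0,"tz":0.006,"roll":0},{"gripper":1,"tx":0,"ty":0,"tz":0.007,"roll":0},{"gripper":1,"tx":0,"ty":0,"tz":0.008,"roll":0},{"gripper":1,"tx":0,"ty":0,"tz":0.008,"roll":0},{"gripper":1,"tx":0,"ty":0,"tz":0.008,"roll":0},{"gripper":1,"tx":0,"ty":0,"tz":0.008,"roll":0}]'; python3 -c "
from h import *
look('s9')
import cv2
L2=[cv2.resize(cv2.imread(f'pics/{n}_full.png')[262:304,303:333],None,fx=13,fy=13,interpolation=cv2.INTER_CUBIC) for n in('s8','s9')]
cv2.imwrite('pics/cmp4.png',np.hstack(L2))"
```

```text
time: 11.67
tcp_pos: [0.491, -0.2195, 0.0948]
orientation: [-180.0, -0.0, 15.1]
force: [-0.1, -0.2, -4.2]
finger_gap: 0.13
11.6667 [-0.09 -0.22 -4.23] [-0.098  0.249  0.004] [ 0.491  -0.2195  0.0948] [-180.     -0.     15.15]
```

View pics/cmp4.png

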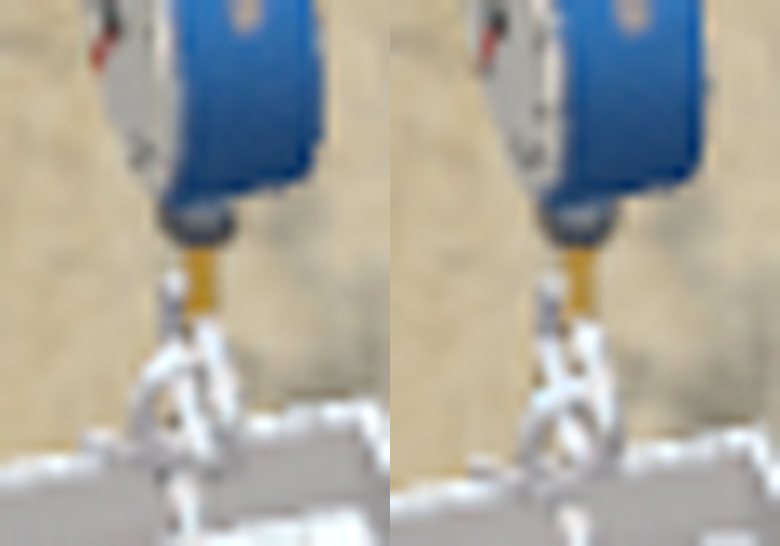

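The hook is through the ring, the ring hangs plumb and centred, and the tip shows on the far side. I'll let the load down slowly.

```bash
python3 -m handwheel '[{"gripper":1,"tx":0,"ty":0,"tz":0.001,"roll":0},{"gripper":1,"tx":0,"ty":0,"tz":0.002,"roll":0},{"gripper":1,"tx":0,"ty":0,"tz":0.003,"roll":0},{"gripper":1,"tx":0,"ty":0,"tz":0.004,"roll":0},{"gripper":1,"tx":0,"ty":0,"tz":0.005,"roll":0},{"gripper":1,"tx":0,"ty":0,"tz":0.006,"roll":0},{"gripper":1,"tx":0,"ty":0,"tz":0.007,"roll":0},{"gripper":1,"tx":0,"ty":0,"tz":0.008,"roll":0},{"gripper":1,"tx":0,"ty":0,"tz":0.009,"roll":0},{"gripper":1,"tx":0,"ty":0,"tz":0.010,"roll":0},{"gripper":1,"tx":0,"ty":0,"tz":0.011,"roll":0},{"gripper":1,"tx":0,"ty":0,"tz":0.012,"roll":0},{"gripper":1,"tx":0,"ty":0,"tz":0.012,"roll":0},{"gripper":1,"tx":0,"ty":0,"tz":0.012,"roll":0}]'; python3 -c "
from h import *
look('s10')
import cv2
L2=[cv2.resize(cv2.imread(f'pics/{n}_full.png')[262:309,303:333],None,fx=12,fy=12,interpolation=cv2.INTER_CUBIC) for n in('s9','s10')]
cv2.imwrite('pics/cmp5.png',np.hstack(L2))"
```

```text
time: 12.88
tcp_pos: [0.491, -0.2195, 0.0828]
orientation: [-180.0, -0.0, 15.1]
force: [-0.5, -0.7, -2.9]
finger_gap: 0.129
12.8833 [-0.54 -0.65 -2.9 ] [-0.066  0.268  0.023] [ 0.491  -0.2195  0.0828] [-180.     -0.     15.15]
```

View pics/cmp5.png

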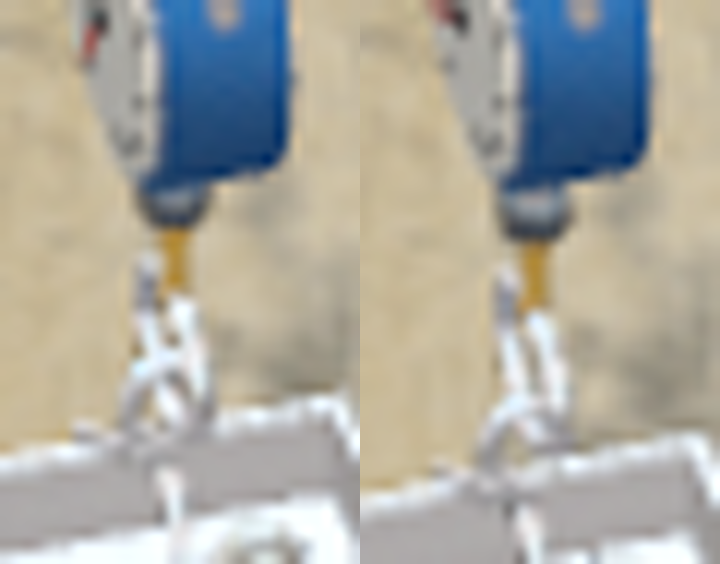

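The hook has seated: the collar dropped, the needle turned and the load is transferring. I'll lower further.

```bash
python3 -m handwheel '[{"gripper":1,"tx":0,"ty":0,"tz":0.001,"roll":0},{"gripper":1,"tx":0,"ty":0,"tz":0.002,"roll":0},{"gripper":1,"tx":0,"ty":0,"tz":0.003,"roll":0},{"gripper":1,"tx":0,"ty":0,"tz":0.004,"roll":0},{"gripper":1,"tx":0,"ty":0,"tz":0.005,"roll":0},{"gripper":1,"tx":0,"ty":0,"tz":0.006,"roll":0},{"gripper":1,"tx":0,"ty":0,"tz":0.007,"roll":0},{"gripper":1,"tx":0,"ty":0,"tz":0.008,"roll":0},{"gripper":1,"tx":0,"ty":0,"tz":0.009,"roll":0},{"gripper":1,"tx":0,"ty":0,"tz":0.010,"roll":0},{"gripper":1,"tx":0,"ty":0,"tz":0.011,"roll":0},{"gripper":1,"tx":0,"ty":0,"tz":0.012,"roll":0},{"gripper":1,"tx":0,"ty":0,"tz":0.012,"roll":0},{"gripper":1,"tx":0,"ty":0,"tz":0.012,"roll":0},{"gripper":1,"tx":0,"ty":0,"tz":0.012,"roll":0}]'
cat >> h.py <<'E'
def avg(k=6):
    F=[];M=[]
    for i in range(k):
        optics.read_camera("side"); s=telemetry.read_state(); F.append(s["force"]);M.append(s["ft_torque"])
    print("avgF",np.mean(F,0).round(2),np.std(F,0).round(2),"avgM",np.mean(M,0).round(3),np.std(M,0).round(3),"t",s["time"])
E
python3 -c "
from h import *
look('s11'); avg()
import cv2
L2=[cv2.resize(cv2.imread(f'pics/{n}_full.png')[262:312,303:333],None,fx=12,fy=12,interpolation=cv2.INTER_CUBIC) for n in('s10','s11')]
cv2.imwrite('pics/cmp6.png',np.hstack(L2))"
```

```text
time: 14.18
tcp_pos: [0.491, -0.2195, 0.0708]
orientation: [-180.0, -0.0, 15.1]
force: [0.4, -0.4, -1.6]
finger_gap: 0.122
14.1833 [ 0.39 -0.43 -1.61] [-0.001  0.121  0.007] [ 0.491  -0.2195  0.0708] [-180.     -0.     15.15]
avgF [-0.32  0.07 -1.06] [0.41 0.18 0.49] avgM [-0.013  0.098  0.013] [0.033 0.016 0.029] t 14.5333
```

View pics/cmp6.png

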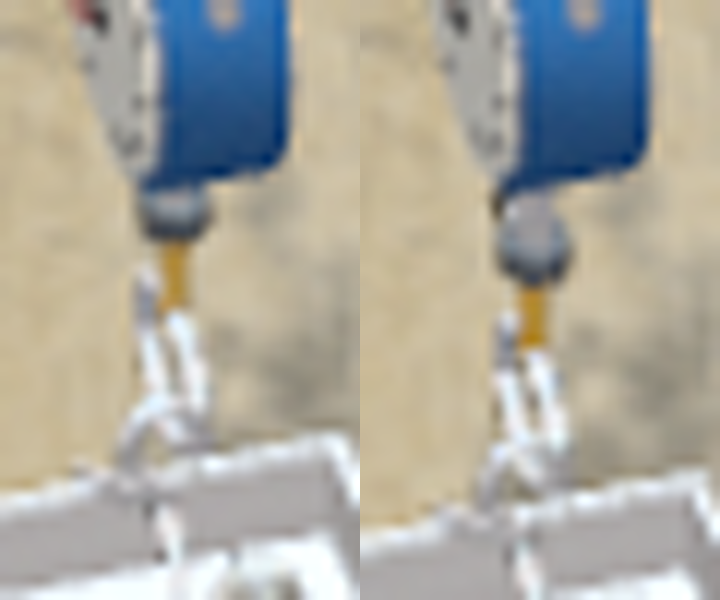

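```bash
python3 -m handwheel '[{"gripper":1,"tx":0,"ty":0,"tz":0.0005,"roll":0},{"gripper":1,"tx":0,"ty":0,"tz":0.001,"roll":0},{"gripper":1,"tx":0,"ty":0,"tz":0.0015,"roll":0},{"gripper":1,"tx":0,"ty":0,"tz":0.002,"roll":0},{"gripper":1,"tx":0,"ty":0,"tz":0.0025,"roll":0},{"gripper":1,"tx":0,"ty":0,"tz":0.003,"roll":0},{"gripper":1,"tx":0,"ty":0,"tz":0.0035,"roll":0},{"gripper":1,"tx":0,"ty":0,"tz":0.004,"roll":0},{"gripper":1,"tx":0,"ty":0,"tz":0.0045,"roll":0},{"gripper":1,"tx":0,"ty":0,"tz":0.005,"roll":0},{"gripper":1,"tx":0,"ty":0,"tz":0.005,"roll":0},{"gripper":1,"tx":0,"ty":0,"tz":0.005,"roll":0},{"gripper":1,"tx":0,"ty":0,"tz":0.005,"roll":0}]'; 
python3 -c "
from h import *
avg(20)"
```

```text
time: 15.62
tcp_pos: [0.491, -0.2195, 0.0658]
orientation: [-180.0, -0.0, 15.2]
force: [-0.4, -0.5, -0.0]
finger_gap: 0.124
avgF [-0.03 -0.12 -0.3 ] [0.47 0.45 0.47] avgM [-0.004  0.03  -0.005] [0.04  0.026 0.025] t 16.6167
```

```bash
python3 -m handwheel '[{"gripper":1,"tx":0,"ty":0,"tz":0.0005,"roll":0},{"gripper":1,"tx":0,"ty":0,"tz":0.001,"roll":0},{"gripper":1,"tx":0,"ty":0,"tz":0.0015,"roll":0},{"gripper":1,"tx":0,"ty":0,"tz":0.002,"roll":0},{"gripper":1,"tx":0,"ty":0,"tz":0.002,"roll":0},{"gripper":1,"tx":0,"ty":0,"tz":0.002,"roll":0},{"gripper":1,"tx":0,"ty":0,"tz":0.002,"roll":0},{"gripper":1,"tx":0,"ty":0,"tz":0.002,"roll":0}]'; 
python3 -c "
from h import *
avg(30); look('s12')"
```

```text
time: 17.28
tcp_pos: [0.491, -0.2195, 0.0638]
orientation: [180.0, -0.0, 15.1]
force: [-0.2, 0.1, -0.5]
finger_gap: 0.127
avgF [-0.03  0.05 -0.08] [0.59 0.45 0.36] avgM [ 0.008  0.011 -0.006] [0.04  0.034 0.042] t 18.7833
18.7833 [ 0.63 -0.33  0.54] [-0.004  0.072 -0.041] [ 0.491  -0.2195  0.0638] [-180.     -0.     15.15]
```

View pics/s12.png

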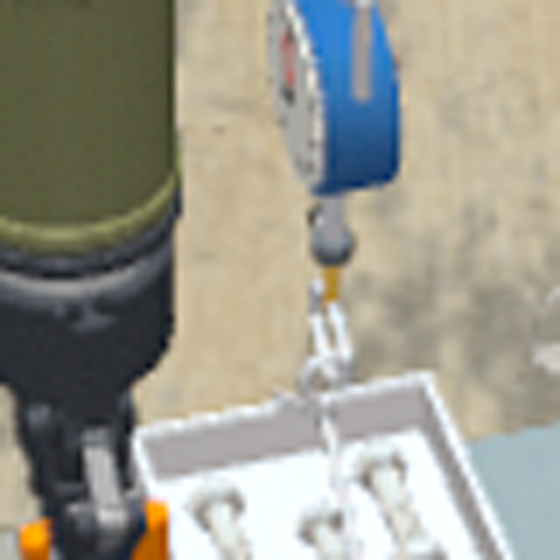

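The tool reads −0.08 N and 0.01 N·m, so the scale carries the load. I'll drop the grip force and open slowly.

```bash
python3 -m handwheel '[{"gripper":1,"tx":0,"ty":0,"tz":0,"roll":0},{"gripper":1,"tx":0,"ty":0,"tz":0,"roll":0},{"gripper":0.78,"tx":0,"ty":0,"tz":0,"roll":0},{"gripper":0.76,"tx":0,"ty":0,"tz":0,"roll":0},{"gripper":0.74,"tx":0,"ty":0,"tz":0,"roll":0},{"gripper":0.72,"tx":0,"ty":0,"tz":0,"roll":0},{"gripper":0.70,"tx":0,"ty":0,"tz":0,"roll":0},{"gripper":0.68,"tx":0,"ty":0,"tz":0,"roll":0},{"gripper":0.66,"tx":0,"ty":0,"tz":0,"roll":0},{"gripper":0.62,"tx":0,"ty":0,"tz":0,"roll":0},{"gripper":0.58,"tx":0,"ty":0,"tz":0,"roll":0},{"gripper":0.5,"tx":0,"ty":0,"tz":0,"roll":0},{"gripper":0.4,"tx":0,"ty":0,"tz":0,"roll":0},{"gripper":0.3,"tx":0,"ty":0,"tz":0,"roll":0},{"gripper":0.2,"tx":0,"ty":0,"tz":0,"roll":0},{"gripper":0.2,"tx":0,"ty":0,"tz":0,"roll":0}]' 20; 
python3 -c "
from h import *
import cv2
look('s13'); avg(4)
a=cv2.imread('pics/s13_full.png'); cv2.imwrite('pics/s13w.png',cv2.resize(a[230:380,230:380],None,fx=4,fy=4,interpolation=cv2.INTER_CUBIC))"
```

```text
time: 20.17
tcp_pos: [0.491, -0.2195, 0.0638]
orientation: [-180.0, -0.0, 15.2]
force: [0.4, 0.1, 0.5]
finger_gap: 0.401
20.1667 [0.35 0.09 0.53] [-0.013 -0.02   0.027] [ 0.491  -0.2195  0.0638] [-180.     -0.     15.15]
avgF [-0.63  0.12 -0.46] [0.11 0.21 0.35] avgM [ 0.009  0.034 -0.025] [0.011 0.038 0.023] t 20.4167
```

View pics/s13w.png

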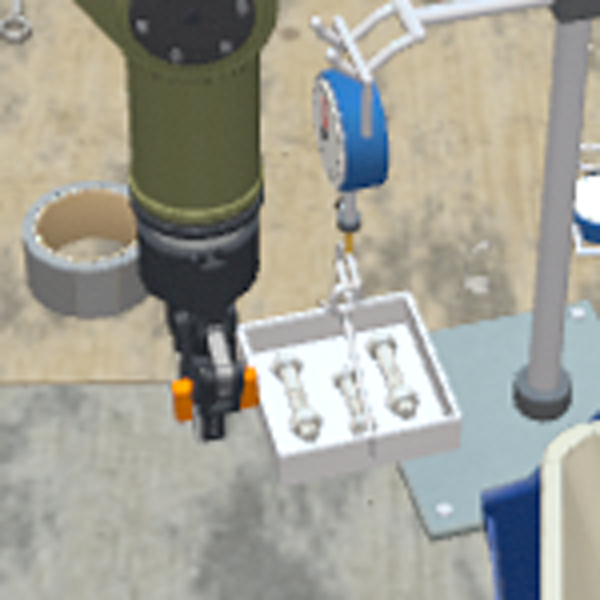

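The grip is free, and the pan hangs level with the bolts in it. I'll open more and back straight out along −x.

```bash
python3 -m handwheel '[{"gripper":0,"tx":0,"ty":0,"tz":0,"roll":0},{"gripper":-0.2,"tx":0,"ty":0,"tz":0,"roll":0},{"gripper":-0.4,"tx":0,"ty":0,"tz":0,"roll":0},{"gripper":-0.4,"tx":0,"ty":0,"tz":0,"roll":0},{"gripper":-0.4,"tx":-0.002,"ty":0,"tz":0,"roll":0},{"gripper":-0.4,"tx":-0.006,"ty":0,"tz":0,"roll":0},{"gripper":-0.4,"tx":-0.012,"ty":0,"tz":0,"roll":0},{"gripper":-0.4,"tx":-0.02,"ty":0,"tz":0,"roll":0},{"gripper":-0.4,"tx":-0.028,"ty":0,"tz":0,"roll":0},{"gripper":-0.4,"tx":-0.036,"ty":0,"tz":0,"roll":0},{"gripper":-0.4,"tx":-0.044,"ty":0,"tz":0,"roll":0},{"gripper":-0.4,"tx":-0.052,"ty":0,"tz":0,"roll":0},{"gripper":-0.4,"tx":-0.06,"ty":0,"tz":0,"roll":0},{"gripper":-0.4,"tx":-0.068,"ty":0,"tz":0,"roll":0},{"gripper":-0.4,"tx":-0.076,"ty":0,"tz":0,"roll":0},{"gripper":-0.4,"tx":-0.082,"ty":0,"tz":0,"roll":0},{"gripper":-0.4,"tx":-0.086,"ty":0,"tz":0,"roll":0},{"gripper":-0.4,"tx":-0.088,"ty":0,"tz":0,"roll":0},{"gripper":-0.4,"tx":-0.09,"ty":0,"tz":0,"roll":0},{"gripper":-0.4,"tx":-0.09,"ty":0,"tz":0,"roll":0}]'; 
python3 -c "
from h import *
import cv2
look('s14')
a=cv2.imread('pics/s14_full.png'); cv2.imwrite('pics/s14w.png',cv2.resize(a[230:380,230:380],None,fx=4,fy=4,interpolation=cv2.INTER_CUBIC))"
python3 -m handwheel '[{"gripper":-0.4,"tx":0,"ty":0,"tz":0,"roll":0},{"gripper":-0.4,"tx":0,"ty":0,"tz":0,"roll":0},{"gripper":-0.4,"tx":0,"ty":0,"tz":0,"roll":0},{"gripper":-0.4,"tx":0,"ty":0,"tz":0,"roll":0},{"gripper":-0.4,"tx":0,"ty":0,"tz":0,"roll":0},{"gripper":-0.4,"tx":0,"ty":0,"tz":0,"roll":0}]' >/dev/null
python3 -c "
from h import *
import cv2
look('s15')
a=cv2.imread('pics/s14_full.png').astype(int);b=cv2.imread('pics/s15_full.png').astype(int); d=abs(a-b)[230:380,290:380]; print(d.max(),(d>25).sum())
a=optics.read_camera('top')[:,:,::-1]; cv2.imwrite('pics/t15.png',a)"
```

```text
time: 22.08
tcp_pos: [0.404, -0.2431, 0.0638]
orientation: [180.0, -0.0, 15.1]
force: [0.8, -0.2, 0.1]
finger_gap: 0.7
22.0833 [ 0.76 -0.18  0.07] [0.014 0.002 0.01 ] [ 0.404  -0.2431  0.0638] [180.    -0.    15.14]
22.6333 [-0.66 -0.68  0.65] [ 0.003  0.029 -0.011] [ 0.4042 -0.243   0.0638] [-180.     -0.     15.16]
73 183
```

View pics/s14w.png

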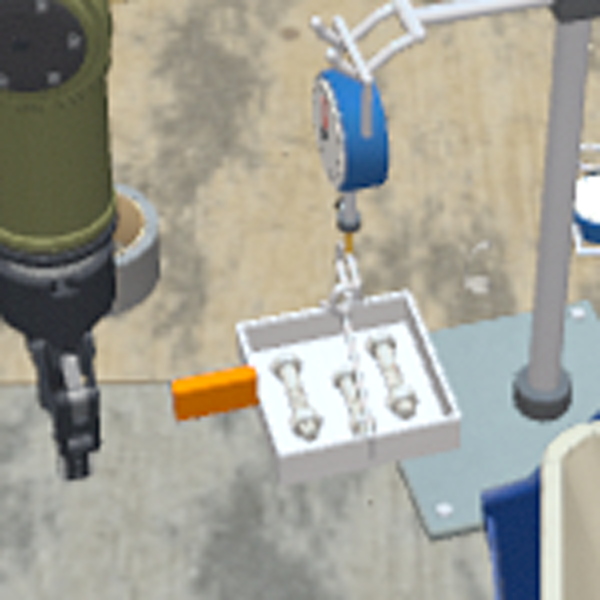

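View pics/t15.png

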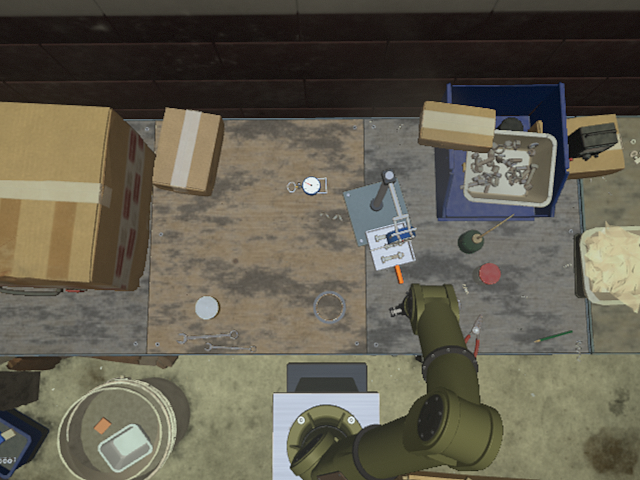

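The pan hangs free with the bolts in, and the tin and tape have not moved. The hub is hidden under the forearm in the top view. I'll let any swing die, then compare.

```bash
W='x'; for i in 1 2 3; do python3 -m handwheel '[{"gripper":-0.4,"tx":0,"ty":0,"tz":0,"roll":0},{"gripper":-0.4,"tx":0,"ty":0,"tz":0,"roll":0},{"gripper":-0.4,"tx":0,"ty":0,"tz":0,"roll":0},{"gripper":-0.4,"tx":0,"ty":0,"tz":0,"roll":0},{"gripper":-0.4,"tx":0,"ty":0,"tz":0,"roll":0},{"gripper":-0.4,"tx":0,"ty":0,"tz":0,"roll":0},{"gripper":-0.4,"tx":0,"ty":0,"tz":0,"roll":0},{"gripper":-0.4,"tx":0,"ty":0,"tz":0,"roll":0},{"gripper":-0.4,"tx":0,"ty":0,"tz":0,"roll":0},{"gripper":-0.4,"tx":0,"ty":0,"tz":0,"roll":0},{"gripper":-0.4,"tx":0,"ty":0,"tz":0,"roll":0},{"gripper":-0.4,"tx":0,"ty":0,"tz":0,"roll":0},{"gripper":-0.4,"tx":0,"ty":0,"tz":0,"roll":0},{"gripper":-0.4,"tx":0,"ty":0,"tz":0,"roll":0},{"gripper":-0.4,"tx":0,"ty":0,"tz":0,"roll":0},{"gripper":-0.4,"tx":0,"ty":0,"tz":0,"roll":0},{"gripper":-0.4,"tx":0,"ty":0,"tz":0,"roll":0}]' >/dev/null
python3 - <<'E'
from h import *
import cv2
A=[optics.read_camera('side').astype(int)]
for k in range(10): B=optics.read_camera('side').astype(int)
d=abs(A[0]-B)[200:380,290:380]; print(telemetry.read_state()["time"],d.max(),(d>25).sum())
cv2.imwrite('pics/s16_full.png',B[:,:,::-1].astype('uint8'))
E
done
python3 - <<'E'
import cv2,numpy as np
a=cv2.imread('pics/side0.png').astype(int);b=cv2.imread('pics/s16_full.png').astype(int)
for n,(r0,r1,c0,c1) in dict(hub=(380,412,228,264),tin=(203,233,245,273),tape=(272,310,232,274)).items(): print(n,abs(a-b)[r0:r1,c0:c1].mean().round(2))
c=b[200:420,220:400].astype('uint8'); cv2.imwrite('pics/s16.png',cv2.resize(c,None,fx=2.7,fy=2.7,interpolation=cv2.INTER_CUBIC))
E
```

```text
24.7 12 0
26.6667 51 13
28.6333 56 15
hub 2.79
tin 38.43
tape 48.55
```

View pics/s16.png

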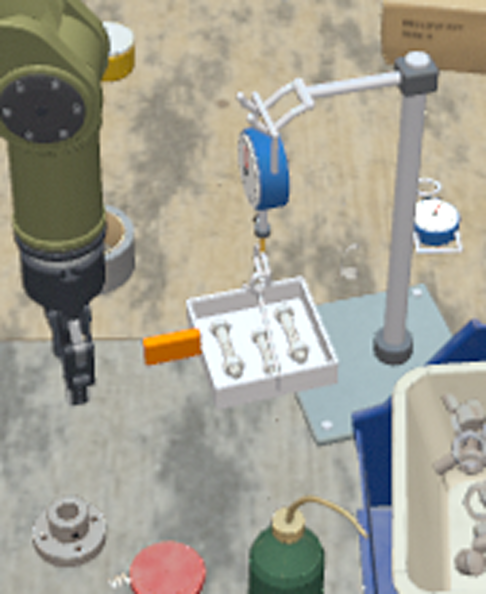

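Hub unchanged. The tin and tape are occluded by the arm in the side view, so those two difference values mean nothing; I'll check them in the top view. Next I'll quantify the residual swing.

Run:
```python
from h import *
import cv2
g=lambda im:cv2.cvtColor(im,cv2.COLOR_RGB2GRAY)[295:352,274:345].astype(np.float32)
a=g(optics.read_camera('side')); o=[]
for k in range(40):
    b=g(optics.read_camera('side'))
    if k%2: o.append(np.round(cv2.phaseCorrelate(a,b,cv2.createHanningWindow(a.shape[::-1],cv2.CV_32F))[0],2).tolist())
print(o,telemetry.read_state()["time"])
t=optics.read_camera('top')[:,:,::-1].astype(int); t0=cv2.imread('pics/top0.png').astype(int)
for n,(r0,r1,c0,c1) in dict(tin=(292,324,190,224),tape=(287,328,310,350)).items(): print(n,abs(t-t0)[r0:r1,c0:c1].mean().round(2))
```

```text
[[0.01, -0.02], [0.01, -0.03], [-0.01, -0.06], [-0.08, -0.06], [-0.07, -0.04], [-0.03, -0.05], [-0.01, -0.04], [0.02, -0.04], [-0.0, -0.02], [0.01, -0.01], [-0.0, -0.03], [0.0, -0.04], [-0.04, -0.06], [-0.05, -0.06], [-0.06, -0.05], [-0.03, -0.04], [-0.0, -0.04], [0.02, 0.0], [0.0, -0.03], [0.01, -0.01]] 30.6833
tin 3.68
tape 3.01
```

The swing is ±0.05 px, about 0.1 mm, so effectively still. Tin and tape are unmoved. Handing in.

```bash
python3 -c "
from rig import r
print(r.hand_in())"
```

```text
the job is handed in; nothing more can be done
None
```

The pan with all three bolts now hangs free from the ring of the large dial scale, and the job was handed in at about 31 s.

I lifted the pan by its orange grip, entered the hook into the ring along +x and let the load down slowly. I released only when the tool carried about 0 N (−0.08 N vertical, 0.01 N·m).

**Last checks:**
- **Pan and scale:** the pan is level with all bolts inside, the gripper is clear, and the needle has turned. The residual swing is about 0.1 mm.
- **Bystanders:** the hub, tin and tape are unmoved by image comparison. The hub was checked in the side view. The tin and tape were checked in the top view, because the arm hid them in the side view.
- **One deviation:** while entering the ring, the hook's crown brushed the ring's top and pushed the scale about 3 mm. It hung plumb again once I lowered the pan.

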